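Push a core box half home and clamp it down with the ratchet lever

ROBOT

A 7-joint arm with a two-finger parallel gripper is mounted at the origin on the work surface; the furniture and walls round the work are solid. World frame = base frame: x ahead of the robot, y to its left, z up, the work surface at z = 0. Lengths are in m, angles in rad, forces in N, time in s.
With the tool pointing down it reaches from about 0.4 to 0.85 m from the base axis. Payload 4.5 kg.
Tool frame: the origin (TCP) lies midway between the tips of the shut fingers; the grasp point (between the pads) lies 19 mm behind it (r.hold_point_z is the distance from the TCP to the grasp point, in m); z points along the fingers, y is the direction in which the jaws open and shut (so a half turn about z gives the same grasp; the last joint's range is limited). The gripper opens to 88 mm and grips with 3 to 60 N. Pads are 18 mm wide; open, the fingers measure 123 mm over their backs; the gripper's body (75 mm by 187 mm) begins 45 mm behind the grasp point.
Start: joints at [1.264, 0.689, -0.195, 1.565, 0.157, 0.902, -0.215], TCP at [0.209, -0.589, 0.239] pointing down, gripper open.
Joint ranges: [-3.01, 3.01], [-0.46, 2.08], [-1.47, 1.51], [0.13, 2.56], [-1, 4.14], [0.04, 2.09], [-2.66, 2.66]. Speed limits (rad/s): [2.57, 2.57, 3.14, 3.14, 3.14, 3.14, 3.14].

INTERFACE

Orientations are given as a unit quaternion [x, y, z, w].
In Python, from plant import r gives the robot as it stands. The module is installed in compiled form; this text tells all that it offers.
- The arm moves only by the tool move_arm, never from a script. Its arguments are lists of equal length, an entry for each row: "turn": the turn, a rotation vector about the tool's x, y, z in units of 2 pi rad (1.0 is 2 pi rad), a list of three; "dp": the shift along the tool's x, y, z in units of 2.5 cm (1.0 is 2.5 cm), a list of three; "jaw": the closure, from -1 (fully open) to 1 (shut), so that 0 is half open. In form: {"turn": [[wx, wy, wz], ...], "dp": [[x, y, z], ...], "jaw": [jaw, ...]}. A call has 1 to 10 rows; each row shifts and turns the commanded pose from where the row before left it, along the tool's axes as they then stand; what a row does not reach is not made up. A row lasts 1/12 s, in which the tool goes at most 41.7 mm and 7.16 degrees, less where a joint would pass 70% of its speed; a pose out of reach is approached as far as the arm can. A call with a number of a shift or a turn outside -1 to 1 is refused whole. A call with a gripper value outside its range is refused whole. The fingers move at their own pace and stop on an object; "newtons" is the grip in N (left out, the last holds). Time passes only in rows, so rows that do not move let the fingers close. It gives the time, the measured TCP pose, the force and the opening at its end, in the units of the state.
- r.get_state(): the state, without advancing time (a new reading comes with each control period).
- r.snapshot(name): name is "scene" or "top" or "wrist"; returns a dict with "frame" (420x560x3 uint8, blue, green, red), "mtx" (3x3 intrinsics, pixels), "origin" and "orientation" of the camera in the world; the wrist camera has in their place "tool_from_camera" (4x4, takes a point from camera to tool coordinates, whose origin is the TCP and whose axes are the flange's). Camera axes: x right, y up, looking along -z (the intrinsics and any distortion apply to the point x, -y, -z); pixel columns grow to the right and rows downward; lengths in m; the calibration is good to about 2 mm. A picture is of the moment at which its call begins: read the wrist's pose just before it. There is no depth.
- r.finish_job(): hands the job in, once; it reports no verdict.
The state is a dict: "clock": time; "q": joint angles; "qd": joint speeds; "joint_torque": joint torques, N m; "tool_pos": TCP position; "eef_rot": TCP orientation; "contact_force": force on the tool from outside, world axes, zero at the start; "moment": the same for the moment, N m; "opening": opening from 0.0 (shut) to 1.0 (fully open).
Only numpy, scipy, OpenCV 4.12 (cv2) and the standard library are available. Lean on these libraries where they do the work, as an engineer would, in place of code of your own. Each camera call takes 0.05 s, during which the arm holds its last target.

TASK

Push the black core box half that lies in the green clamp frame gently home against the two brass stop buttons at the back. Then bring the rubber-faced foot down on it by working the red-gripped ratchet lever to and fro in short swings (the frame's cheeks block a full turn; it drives on the swing towards the frame's left and clicks freely on the way back) until the grip takes a push of about 10 newtons, and let go, leaving the half clamped. Do not force the lever beyond about 13 newtons: the hollow resin would crack under the foot.

Things in the scene. Friction and masses are not known exactly. Their poses are not given: they have to be found in the camera images.
- clamp_frame: Green steel clamp frame screwed to the bench, 230 mm wide plate 12 mm thick, two cheeks (inner faces 156 mm apart, 180 mm high) joined by a bridge. Origin under the plate, on the vertical spindle axis; x points the way the work slides in, y to the frame's left. Plate x -160..55 mm, cheeks x -46..30, bridge x -20..20 at z 104 to 130 mm. Stop buttons end at x = 20 mm.
- core_box_half: Black resin core box half, 0.8 kg, lying cavity down on the waxed plate between the brass strips (1 to 2 mm play): 142 long (along x), 147 wide, 64 mm thick. Origin at the centre of its front face (nearest the robot), 32 mm above the plate; its own z axis points to the stops, its own x axis up. The middle of that face is arched open from the plate to 36 mm up, solid above. It starts 18 to 35 mm short of home; home is frame x = -122 mm.
- foot: Round foot, 36 mm across, rubber-faced, at the lower end of the spindle, turning with it; stacked disc springs above it give 1 mm per 100 N. The spindle comes down 12 mm per turn. Origin on the spindle axis.
- foot_face (a point): Centre of the foot's rubber underside; 3 to 7 mm above the half's top face at the start.
- lever_grip (a point): Middle of the red plastic grip of the ratchet lever: a level bar 20 mm thick, 56 mm long, centred 108 mm from the spindle axis, about 0.15 m up; it sinks with the spindle. Free all round; below it 60 mm of air to the half. Sideways push needed here: 1 to 2 N while the screw runs free, about 10 N with 130 to 170 N on the foot, rising evenly. The screw holds by friction when let go.
- ratchet_lever (a joint): Angle of the lever about the vertical spindle axis, rad. 0: grip towards frame -x; growing: grip swings to frame +y (clockwise from above), which drives the screw down; the other way it clicks freely over 18 degree teeth, about 1 N, and the screw stays. The cheeks stop it at -0.9 and 0.9; fingers round the grip meet them beyond about 0.7. Starts at -0.7 to -0.5, aside of the space over the front face.
- sanding_block: Brown and black sanding block, 66x112x32 mm, lying left of the frame, origin under its centre; leave it alone.
- scraper: Scraper with a wooden handle, 54x188x24 mm, lying right of the frame, origin under its centre; leave it alone.
- hex_key: Black hexagon key, 36x104x6 mm, lying right of the frame, origin under its centre; leave it alone.

How it is judged:
On the way, in this order (a step that is already met when the one before it is completed fails the run):
1. the half has been pushed home against the stop buttons (within 3 mm) while the foot was still clear of it (x of core_box_half in the frame of clamp_frame above -0.1253 m and contact force between foot and core_box_half below 2 N), for 0.2 s.
2. the foot presses on the half with more than 60 N (contact force between foot and core_box_half above 60 N), for 0.2 s.
At the end, for the whole second after the job is handed in: The core box half lies within 3 mm of the stop buttons and at rest, and the foot presses on it with 60 to 260 N (x of core_box_half in the frame of clamp_frame above -0.1253 m and contact force between foot and core_box_half between 60 and 260 N and linear speed of core_box_half below 0.01 m/s); the robot touches nothing.
It fails at once if the foot presses on the half with more than 260 N (the hollow resin cracks) (contact force between foot and core_box_half above 260 N).
It fails at once if the fingers ram the half with more than 45 N (contact force between the fingers and core_box_half above 45 N).
It fails at once if the sanding block, the scraper or the hexagon key is moved by more than 30 mm (distance of any of sanding_block, scraper, hex_key from where it was at the start of the episode above 0.03 m).
It also fails if it takes over 72 s, if anything falls off the work surface, if the arm or the gripper's body presses on something with over 40 N, if the wrist force passes 120 N, or if a joint passes its speed limit or range.

## Working session

There is one attempt and no reset: what is moved stays moved. The work goes in short steps, Python scripts to look and compute and a tool call to move; the robot and the scene stay as the last step left them, time stands still between calls to the robot, and variables do not carry over. Pictures are saved under pics/ and viewed, and the job is handed in when it is done.

Besides the shell and the picture viewer there is one more tool, called after "Emit:" as name(argument=value, ...), one argument or row to a line, values as JSON. move_arm: Moves the arm, as the interface text tells. Shifts and turns lie within -1 to 1; 1 stands for 2.5 cm of shift or 2 pi rad of turn. Its arguments: {"type":"object","properties":{"turn":{"type":"array","items":{"type":"array","items":{"type":"number","minimum":-1,"maximum":1}}},"dp":{"type":"array","items":{"type":"array","items":{"type":"number","minimum":-1,"maximum":1}}},"jaw":{"type":"array","items":{"type":"number"}},"newtons":{"type":"number"}},"required":["turn","dp","jaw"]}

```bash
mkdir -p pics; ls
python3 - <<'E'
from plant import r
import cv2,json
s=r.get_state();print({k:s[k] for k in s})
for n in("scene","top","wrist"):
    d=r.snapshot(n);cv2.imwrite(f"pics/{n}0.png",d["frame"])
    print(n,{k:(v.tolist() if hasattr(v,'tolist') else v) for k,v in d.items() if k!="frame"})
print(r.hold_point_z)
E
```

```text
pics
{'clock': 0.0, 'q': array([ 1.26382488,  0.68999753, -0.19447977,  1.56635167,  0.15733055,
        0.90246694, -0.21511212]), 'qd': array([ 0.00138862,  0.0010245 ,  0.00032489, -0.00126743,  0.00088589,
        0.00101607, -0.00038028]), 'joint_torque': array([-9.68853601e-05, -5.27561152e+01, -1.26654770e+00, -1.53427541e+01,
       -5.25330228e-02,  6.67869084e-03,  1.54493414e-04]), 'tool_pos': array([ 0.20860382, -0.58849365,  0.23789867]), 'eef_rot': array([ 9.85513446e-01,  1.69594837e-01, -2.39690725e-04, -8.83699016e-04]), 'contact_force': array([0.50168851, 0.65672553, 0.3882079 ]), 'moment': array([-0.00483912,  0.02757129, -0.0073965 ]), 'opening': 1.0030125744360203}
scene {'mtx': [[465.3298863702405, 0.0, 271.9126516760754], [0.0, 465.3298863702405, 207.70287155780403], [0.0, 0.0, 1.0]], 'origin': [1.2710510136255089, -0.2468748163830948, 0.7050586998839504], 'orientation': [0.36812364449591495, 0.2529120785870826, 0.5145073282999071, 0.7319854315445752]}
top {'mtx': [[515.280965591012, 0.0, 276.0073231536141], [0.0, 515.280965591012, 204.72657117883944], [0.0, 0.0, 1.0]], 'origin': [0.270879273242249, -0.11827386254695582, 1.0695080880163839], 'orientation': [0.136656405708742, -0.08752570953816552, -0.5214008320299037, 0.8377382940436308]}
wrist {'mtx': [[301.6109860923145, 0.0, 283.02780650064227], [0.0, 301.6109860923145, 206.14412662458955], [0.0, 0.0, 1.0]], 'tool_from_camera': [[-0.0010034070268254425, 0.9635730752429075, 0.2674433058449246, 0.06848239254489148], [0.9999994965142689, 0.0009636299934306355, 0.00027997935944436774, 0.0010600844504572438], [1.2064181330218929e-05, 0.2674434521242932, -0.9635735570107216, -0.14474533216306618], [0.0, 0.0, 0.0, 1.0]]}
0.0187
```

View pics/scene0.png

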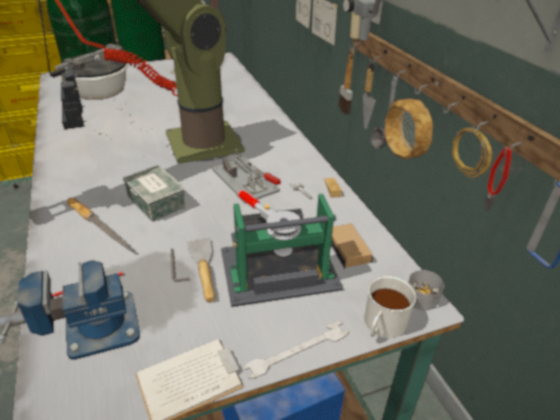

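View pics/top0.png

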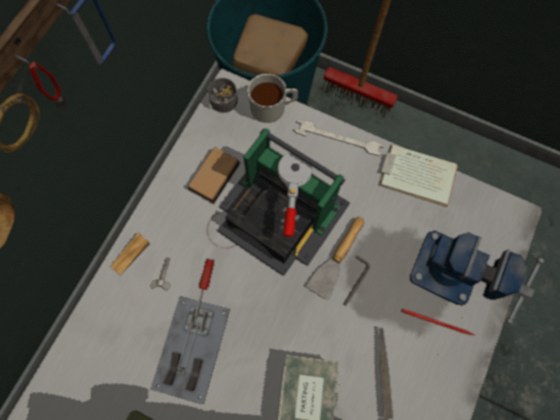

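View pics/wrist0.png

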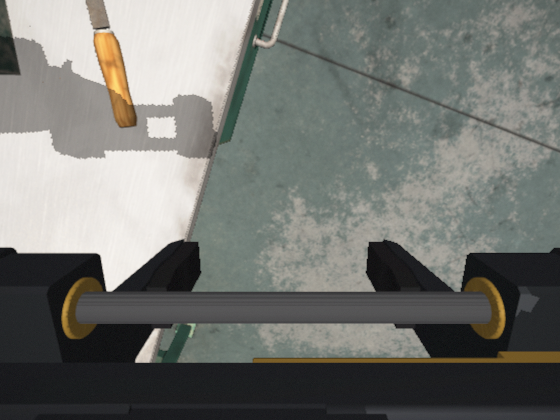

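The scene view shows the frame at about (285,250) with the red grip at (255,202). In the top view the frame is at about (290,205), with the red grip at (290,215) and the wheel-like ratchet head at (294,168). I'll enlarge these areas.

```bash
cat > h.py <<'E'
import numpy as np,cv2
from scipy.spatial.transform import Rotation as R
from plant import r
def cam(d,s=None):
    K=np.array(d["mtx"])
    if "origin" in d: return K,R.from_quat(d["orientation"]).as_matrix(),np.array(d["origin"])
    T=np.array(d["tool_from_camera"]);Rt=R.from_quat(s["eef_rot"]).as_matrix()
    return K,Rt@T[:3,:3],Rt@T[:3,3]+np.array(s["tool_pos"])
def ray(c,uv):
    K,Rm,o=c;v=np.linalg.inv(K)@[uv[0],uv[1],1]
    return o,Rm@np.array([v[0],-v[1],-v[2]])
def onz(c,uv,z):
    o,d=ray(c,uv);return o+d*(z-o[2])/d[2]
def proj(c,P):
    K,Rm,o=c;p=Rm.T@(np.array(P)-o);q=K@[p[0],-p[1],-p[2]];return q[:2]/q[2]
def tri(c1,u1,c2,u2):
    o1,d1=ray(c1,u1);o2,d2=ray(c2,u2)
    A=np.stack([d1,-d2],1);t=np.linalg.lstsq(A,o2-o1,rcond=None)[0]
    a=o1+d1*t[0];b=o2+d2*t[1];return (a+b)/2,np.linalg.norm(a-b)
E
python3 - <<'E'
import cv2
a=cv2.imread('pics/top0.png')[120:280,180:380];cv2.imwrite('pics/topc.png',cv2.resize(a,None,fx=3.7,fy=3.7,interpolation=2))
a=cv2.imread('pics/scene0.png')[170:310,200:400];cv2.imwrite('pics/scenec.png',cv2.resize(a,None,fx=4,fy=4,interpolation=2))
E
```

```text
(no output)
```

View pics/topc.png

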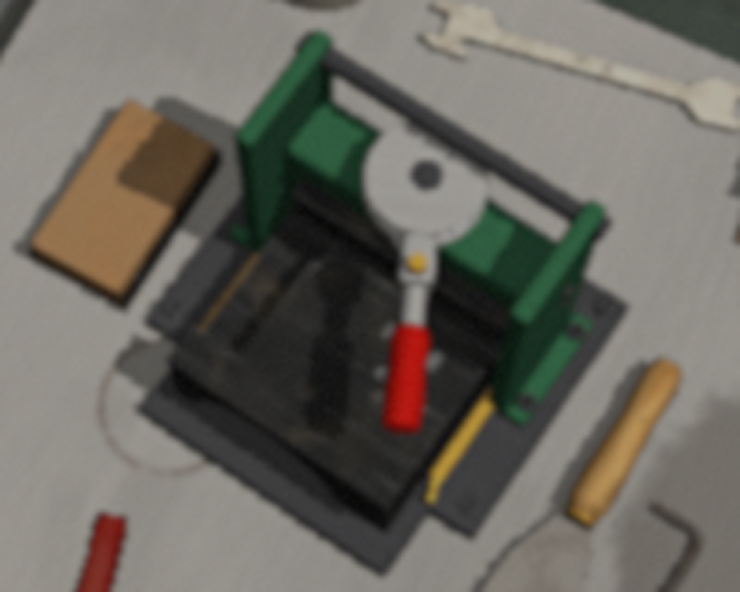

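View pics/scenec.png

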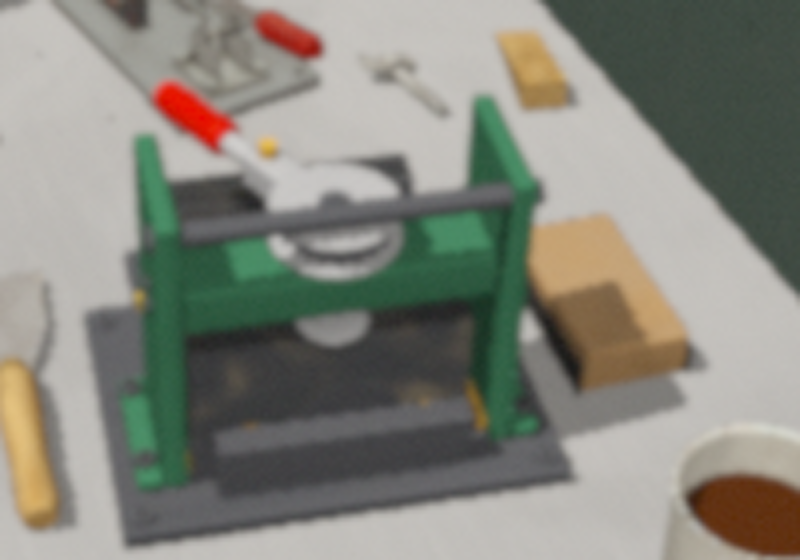

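```bash
cat >> h.py <<'E'
TOP=dict(mtx=[[515.280965591012,0,276.0073231536141],[0,515.280965591012,204.72657117883944],[0,0,1]],origin=[0.270879273242249,-0.11827386254695582,1.0695080880163839],orientation=[0.136656405708742,-0.08752570953816552,-0.5214008320299037,0.8377382940436308])
SC=dict(mtx=[[465.3298863702405,0,271.9126516760754],[0,465.3298863702405,207.70287155780403],[0,0,1]],origin=[1.2710510136255089,-0.2468748163830948,0.7050586998839504],orientation=[0.36812364449591495,0.2529120785870826,0.5145073282999071,0.7319854315445752])
ct=cam(TOP);cs=cam(SC)
E
python3 - <<'E'
from h import *
from scipy.optimize import least_squares
t=lambda U,V:((U+.5)/3.7-.5+180,(V+.5)/3.7-.5+120)
s=lambda U,V:((U+.5)/4-.5+200,(V+.5)/4-.5+170)
obs=[(ct,t(140,408),(-.16,.115,.012)),(ct,t(382,574),(-.16,-.115,.012)),(ct,t(628,308),(.055,-.115,.012)),
(cs,s(128,545),(.055,-.115,0.006)),(cs,s(572,475),(.055,.115,.006))]
for c,u,f in obs: print(onz(c,u,f[2]).round(4),f)
def W(p,f):
    c,n=np.cos(p[2]),np.sin(p[2]);return np.array([p[0]+c*f[0]-n*f[1],p[1]+n*f[0]+c*f[1],f[2]])
f=lambda p:np.concatenate([onz(c,u,q[2])[:2]-W(p,q)[:2] for c,u,q in obs])
o=least_squares(f,[.55,-.2,0]);print(o.x,(o.fun*1000).round(1))
p=o.x
# grip
im=cv2.imread('pics/top0.png');hsv=cv2.cvtColor(im,cv2.COLOR_BGR2HSV)
def red(fn,box):
    im=cv2.imread(fn);h=cv2.cvtColor(im,cv2.COLOR_BGR2HSV)
    m=((h[...,0]<8)|(h[...,0]>172))&(h[...,1]>180)&(h[...,2]>90)
    k=np.zeros_like(m);x0,y0,x1,y1=box;k[y0:y1,x0:x1]=1;m&=k
    v,u=np.nonzero(m);return len(u),np.array([(u.min()+u.max())/2,(v.min()+v.max())/2]),np.array([u.mean(),v.mean()])
a=red('pics/top0.png',(265,190,310,250));b=red('pics/scene0.png',(230,180,265,215));print(a,b)
P,e=tri(ct,a[2],cs,b[2]);print('grip',P,e)
c,n=np.cos(p[2]),np.sin(p[2])
d=P[:2]-p[:2];fl=np.array([c*d[0]+n*d[1],-n*d[0]+c*d[1]]);print('grip in frame',fl,np.hypot(*fl),np.arctan2(fl[1],-fl[0]))
# box corners top z=.076
for U,V in[(172,352),(388,505),(490,355)]:
    q=onz(ct,t(U,V),.076);d=q[:2]-p[:2];print('half corner',q.round(4),(c*d[0]+n*d[1]).round(4),(-n*d[0]+c*d[1]).round(4))
E
```

```text
[0.4877 0.1223 0.012 ] (-0.16, 0.115, 0.012)
[ 0.4625 -0.0449  0.012 ] (-0.16, -0.115, 0.012)
[ 0.6679 -0.1055  0.012 ] (0.055, -0.115, 0.012)
[ 0.673 -0.106  0.006] (0.055, -0.115, 0.006)
[0.7042 0.1194 0.006 ] (0.055, 0.115, 0.006)
[ 0.63310541  0.01523003 -0.14841259] [ -4.2 -30.3   4.6  30.   -2.6   1.1   2.5   0.6  -0.3  -1.4]
(265, array([289.5, 222. ]), array([289.57358491, 222.09056604])) (130, array([247.5, 198.5]), array([247.4, 198. ]))
grip [ 0.53173652 -0.02384355  0.15000567] 0.003031618323619715
grip in frame [-0.09447679 -0.05363329] 0.1086388280275843 -0.5163213611818609
half corner [0.5103 0.1071 0.076 ] -0.135 0.0727
half corner [ 0.4856 -0.036   0.076 ] -0.1383 -0.0724
half corner [ 0.5856 -0.0495  0.076 ] -0.0374 -0.071
```

Run:
```python
from h import *
from scipy.optimize import least_squares
t=lambda U,V:((U+.5)/3.7-.5+180,(V+.5)/3.7-.5+120)
s=lambda U,V:((U+.5)/4-.5+200,(V+.5)/4-.5+170)
obs=[(ct,t(140,408),(-.16,.0845,.012)),(ct,t(382,574),(-.16,-.0845,.012)),(ct,t(628,308),(.055,-.115,.012)),
(cs,s(128,545),(.055,-.115,0.006)),(cs,s(572,475),(.055,.115,.006))]
def W(p,f):
    c,n=np.cos(p[2]),np.sin(p[2]);return np.array([p[0]+c*f[0]-n*f[1],p[1]+n*f[0]+c*f[1],f[2]])
f=lambda p:np.concatenate([onz(c,u,q[2])[:2]-W(p,q)[:2] for c,u,q in obs])
o=least_squares(f,[.55,-.2,0]);print(o.x,(o.fun*1000).round(1))
p=o.x
c,n=np.cos(p[2]),np.sin(p[2])
def F(P):
    d=np.array(P)[:2]-p[:2];return np.array([c*d[0]+n*d[1],-n*d[0]+c*d[1]]).round(4)
g=F([.53174,-.02384]);print('grip',g,np.hypot(*g),np.arctan2(g[1],-g[0]))
for U,V in[(470,535),(147,322)]: print('plate corner',F(onz(ct,t(U,V),.012)))
for U,V in[(172,352),(388,505),(490,355)]: print('half corner',F(onz(ct,t(U,V),.076)))
# cheek tops, z .18+? ; spindle nut dark dot
for U,V,z in[(315,40,.18),(252,135,.18),(590,215,.18),(515,315,.18)]: print('cheek',F(onz(ct,t(U,V),z)),F(onz(ct,t(U,V),.192)))
print('hub',F(onz(ct,t(426,174),.165)), tri(ct,t(426,174),cs,s(338,203)))
```

```text
[ 0.63310431  0.01523209 -0.14835205] [ 0.4 -0.2  0.1 -0.2 -2.6  1.1  2.5  0.6 -0.3 -1.4]
grip [-0.0945 -0.0536] 0.10864257912991573 -0.5159494131820686
plate corner [-0.1133 -0.1129]
plate corner [-0.1154  0.1123]
half corner [-0.135   0.0727]
half corner [-0.1383 -0.0724]
half corner [-0.0374 -0.071 ]
cheek [0.0222 0.0855] [0.0173 0.0819]
cheek [-0.04   0.081] [-0.044   0.0774]
cheek [ 0.0211 -0.0837] [ 0.0163 -0.0851]
cheek [-0.0447 -0.0818] [-0.0487 -0.0832]
hub [-0.0018 -0.0006] (array([0.63402607, 0.01548962, 0.15776594]), np.float64(0.0009340387606792248))
```

Plate, hub and grip agree well. The frame is at (0.633, 0.015) with yaw −0.148, the grip is at radius 0.1086 and z 0.150, and the lever is at −0.516. The plan is to push with shut fingers, with the tool tilted back so the gripper body clears the lever.

Emit:
move_arm(
  turn=[
    [0, 0, 0.0194],
    [0, 0, 0.0194],
    [0, 0, 0.0194],
    [0, 0, 0.0194],
    [0, 0, 0],
    [0, 0, 0],
    [0, 0, 0],
    [0, 0, 0],
    [0, 0, 0],
    [0, 0, 0],
  ],
  dp=[
    [0, 0, -0.4],
    [0, 0, -0.4],
    [0, 0, -0.4],
    [0, 0, -0.4],
    [0.1, -0.6, 0],
    [0.2, -1, 0],
    [0.2, -1, 0],
    [0.2, -1, 0],
    [0.2, -1, 0],
    [0.2, -1, 0],
  ],
  jaw=[1, 1, 1, 1, 1, 1, 1, 1, 1, 1],
  newtons=20,
)

```text
clock: 0.98
tool_pos: [0.2568, -0.4532, 0.2786]
eef_rot: [0.997, -0.073, -0.0, -0.0]
contact_force: [-0.4, -0.7, -0.4]
opening: 0.27
```

Emit:
move_arm(
  turn=[
    [0, 0, 0],
    [0, 0, 0],
    [0, 0, 0],
    [0, 0, 0],
    [0, 0, 0],
    [0, 0, 0],
    [0, 0, 0],
    [0, 0, 0],
    [0, 0, 0],
    [0, 0, 0],
  ],
  dp=[
    [0.2, -1, 0],
    [0.2, -1, 0],
    [0.2, -1, 0],
    [0.2, -1, 0],
    [0.2, -1, 0],
    [0.2, -1, 0],
    [0.2, -1, 0],
    [0.2, -1, 0],
    [0.2, -1, 0],
    [0.2, -1, 0],
  ],
  jaw=[1, 1, 1, 1, 1, 1, 1, 1, 1, 1],
)

```text
clock: 1.82
tool_pos: [0.3428, -0.2134, 0.2787]
eef_rot: [0.997, -0.073, 0.0, 0.0]
contact_force: [0.4, 0.6, 0.6]
opening: 0.006
```

Emit:
move_arm(
  turn=[
    [0, 0, 0],
    [0, 0, 0],
    [0, 0, 0],
    [0, 0, 0],
    [0, 0, 0],
    [0, 0, 0],
    [0, 0, 0],
    [0, 0, 0],
    [0, 0, 0],
    [0, 0, 0],
  ],
  dp=[
    [0.2, -1, 0],
    [0.2, -1, 0],
    [0.2, -1, 0],
    [0.2, -1, 0],
    [0.2, -1, 0],
    [0.2, -1, 0],
    [0.2, -1, 0],
    [0.2, -1, 0],
    [0.2, -1, 0],
    [0, 0, 0],
  ],
  jaw=[1, 1, 1, 1, 1, 1, 1, 1, 1, 1],
)

```text
clock: 2.65
tool_pos: [0.422, 0.0066, 0.2788]
eef_rot: [0.998, -0.069, 0.001, -0.002]
contact_force: [0.0, -0.6, 0.6]
opening: 0.005
```

Emit:
move_arm(
  turn=[
    [0, 0.0194, 0],
    [0, 0.0194, 0],
    [0, 0.0194, 0],
    [0, 0.0194, 0],
    [0, 0.0194, 0],
    [0, 0, 0],
  ],
  dp=[
    [0, -0.8, 0],
    [0, -0.8, 0],
    [0, 0, 0],
    [0, 0, 0],
    [0, 0, 0],
    [0, 0, 0],
  ],
  jaw=[1, 1, 1, 1, 1, 1],
)

```text
clock: 3.15
tool_pos: [0.4323, 0.0339, 0.2896]
eef_rot: [0.974, -0.072, 0.214, 0.033]
contact_force: [0.9, 0.1, -0.4]
opening: 0.006
```

```bash
cat >> h.py <<'E'
p=np.array([0.63310431,0.01523209,-0.14835205])
c_,n_=np.cos(p[2]),np.sin(p[2])
def F(P):
    P=np.array(P);d=P[:2]-p[:2];return np.array([c_*d[0]+n_*d[1],-n_*d[0]+c_*d[1],P[2]]).round(4)
def rep():
    s=r.get_state();Rm=R.from_quat(s["eef_rot"]).as_matrix()
    fr=Rm.T
    a=R.from_euler('z',p[2]).as_matrix()
    print('t',round(s["clock"],2),'TCPframe',F(s["tool_pos"]),'axes in frame x',(a.T@Rm)[:,0].round(3),'z',(a.T@Rm)[:,2].round(3),'q',s['q'].round(2),'F_frame',(a.T@s["contact_force"]).round(1))
    return s
E
python3 - <<'E'
from h import *
s=rep();d=r.snapshot("wrist");cv2.imwrite("pics/w1.png",d["frame"])
E
```

```text
t 3.15 TCPframe [-0.2014 -0.0113  0.2896] axes in frame x [0.907 0.008 0.422] z [ 0.422 -0.033 -0.906] q [-0.77  0.29  0.55  2.43  0.6   0.09 -2.58] F_frame [ 0.9  0.3 -0.4]
```

View pics/w1.png

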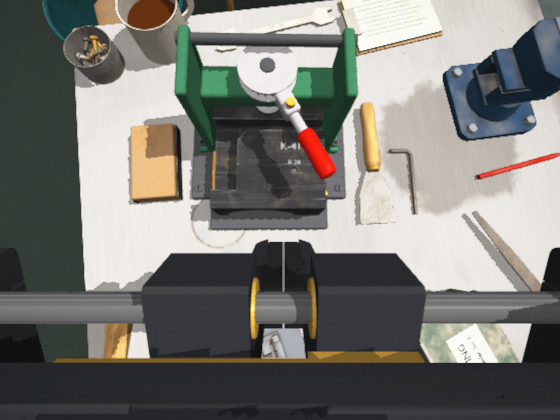

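The wrist view shows the half at about (270,160), the grip at (318,150) and free bench on the robot's side. Joint 7 is close to its limit, so I'll untilt and turn the tool half round in place, which gives the same finger shape with more range.

Emit:
move_arm(
  turn=[
    [0, -0.0194, 0],
    [0, -0.0194, 0],
    [0, -0.0194, 0],
    [0, -0.0115, 0],
    [0, 0, -0.0194],
    [0, 0, -0.0194],
    [0, 0, -0.0194],
    [0, 0, -0.0194],
    [0, 0, -0.0194],
    [0, 0, -0.0194],
  ],
  dp=[
    [0, 0, 0],
    [0, 0, 0],
    [0, 0, 0],
    [0, 0, 0],
    [0, 0, 0],
    [0, 0, 0],
    [0, 0, 0],
    [0, 0, 0],
    [0, 0, 0],
    [0, 0, 0],
  ],
  jaw=[1, 1, 1, 1, 1, 1, 1, 1, 1, 1],
)

```text
clock: 4.03
tool_pos: [0.4386, 0.0251, 0.2846]
eef_rot: [0.956, 0.28, 0.069, 0.06]
contact_force: [0.5, 0.1, -1.6]
opening: 0.008
```

Emit:
move_arm(
  turn=[
    [0, 0, -0.0194],
    [0, 0, -0.0194],
    [0, 0, -0.0194],
    [0, 0, -0.0194],
    [0, 0, -0.0194],
    [0, 0, -0.0194],
    [0, 0, -0.0194],
    [0, 0, -0.0194],
    [0, 0, -0.0194],
    [0, 0, -0.0194],
  ],
  dp=[
    [0, 0, 0],
    [0, 0, 0],
    [0, 0, 0],
    [0, 0, 0],
    [0, 0, 0],
    [0, 0, 0],
    [0, 0, 0],
    [0, 0, 0],
    [0, 0, 0],
    [0, 0, 0],
  ],
  jaw=[1, 1, 1, 1, 1, 1, 1, 1, 1, 1],
)

```text
clock: 4.87
tool_pos: [0.4385, 0.025, 0.285]
eef_rot: [0.623, 0.777, 0.022, 0.089]
contact_force: [0.2, 0.1, 0.2]
opening: 0.007
```

Run:
```python
from h import *
s=rep()
```

```text
t 4.87 TCPframe [-0.1939 -0.0191  0.285 ] axes in frame x [-0.349  0.931 -0.11 ] z [ 0.175 -0.051 -0.983] q [ 0.19  0.36 -0.6   2.16  0.58  0.63 -0.62] F_frame [0.2 0.2 0.2]
```

```bash
cat >> h.py <<'E'
def plan(th_deg,pos_frame,flip=True,yaw=0):
    s=rep();t=np.deg2rad(th_deg);Rm=R.from_quat(s["eef_rot"])
    x=np.array([-np.cos(t),0,-np.sin(t)]);z=np.array([np.sin(t),0,-np.cos(t)])
    M=np.stack([x,np.cross(z,x),z],1)
    T=R.from_euler('z',p[2]+yaw)*R.from_matrix(M)
    rv=(Rm.inv()*T).as_rotvec();a=np.degrees(np.linalg.norm(rv))
    c,n=c_,n_;f=np.array(pos_frame)
    W=np.array([p[0]+c*f[0]-n*f[1],p[1]+n*f[0]+c*f[1],f[2]])
    d=W-s["tool_pos"]
    print('rotvec units',(rv/2/np.pi).round(4),'deg',a.round(1),'rows',np.ceil(a/7.1),'| shift now-tool units',(Rm.inv().apply(d)/.025).round(2),'target-tool units',(T.inv().apply(d)/.025).round(2))
E
python3 - <<'E'
from h import *
plan(35,(-.19,0,.25))
E
```

```text
t 4.87 TCPframe [-0.1939 -0.0191  0.285 ] axes in frame x [-0.349  0.931 -0.11 ] z [ 0.175 -0.051 -0.983] q [ 0.19  0.36 -0.6   2.16  0.58  0.63 -0.62] F_frame [0.2 0.2 0.2]
rotvec units [-0.0483 -0.0557 -0.186 ] deg 72.0 rows 11.0 | shift now-tool units [0.81 0.22 1.36] target-tool units [0.68 0.76 1.23]
```

Emit:
move_arm(
  turn=[
    [-0.0044, -0.0051, -0.017],
    [-0.0044, -0.0051, -0.017],
    [-0.0044, -0.0051, -0.017],
    [-0.0044, -0.0051, -0.017],
    [-0.0044, -0.0051, -0.017],
    [-0.0044, -0.0051, -0.017],
    [-0.0044, -0.0051, -0.017],
    [-0.0044, -0.0051, -0.017],
    [-0.0044, -0.0051, -0.017],
    [-0.0044, -0.0051, -0.017],
  ],
  dp=[
    [0, 0, 0],
    [0, 0, 0],
    [0, 0, 0],
    [0, 0, 0],
    [0, 0, 0],
    [0, 0, 0],
    [0, 0, 0],
    [0, 0, 0],
    [0, 0, 0],
    [0, 0, 0],
  ],
  jaw=[1, 1, 1, 1, 1, 1, 1, 1, 1, 1],
)

```text
clock: 5.7
tool_pos: [0.4393, 0.0253, 0.2852]
eef_rot: [0.123, 0.95, -0.02, 0.287]
contact_force: [-0.1, 0.4, 0.2]
opening: 0.005
```

Run:
```python
from h import *
plan(35,(-.17,0.005,.12))
```

```text
t 5.7 TCPframe [-0.1932 -0.0187  0.2852] axes in frame x [-0.829  0.1   -0.551] z [ 0.551 -0.027 -0.834] q [ 0.01  0.32 -0.55  2.53  1.84  0.54 -0.92] F_frame [-0.2  0.4  0.2]
rotvec units [-0.0046 -0.0041 -0.0159] deg 6.2 rows 1.0 | shift now-tool units [2.96 0.82 6.  ] target-tool units [3.03 0.95 5.94]
```

Emit:
move_arm(
  turn=[
    [-0.0046, -0.0041, -0.0159],
    [0, 0, 0],
    [0, 0, 0],
    [0, 0, 0],
    [0, 0, 0],
    [0, 0, 0],
    [0, 0, 0],
  ],
  dp=[
    [0, 0, 0],
    [0.5, 0.16, 0.99],
    [0.5, 0.16, 0.99],
    [0.5, 0.16, 0.99],
    [0.5, 0.16, 0.99],
    [0.5, 0.16, 0.99],
    [0.5, 0.16, 0.8],
  ],
  jaw=[1, 1, 1, 1, 1, 1, 1],
)

```text
clock: 6.28
tool_pos: [0.4725, 0.0397, 0.1854]
eef_rot: [0.064, 0.955, -0.045, 0.285]
contact_force: [0.5, 0.9, -0.8]
opening: 0.007
```

Run:
```python
from h import *
plan(35,(-.175,0.00,.056))
for n in("scene","top","wrist"):
    d=r.snapshot(n);cv2.imwrite(f"pics/{n}2.png",d["frame"])
a=cv2.imread('pics/top2.png')[120:280,180:380];b=cv2.imread('pics/wrist2.png')
cv2.imwrite('pics/c2.png',cv2.resize(a,None,fx=3.7,fy=3.7,interpolation=2))
```

```text
t 6.28 TCPframe [-0.1624  0.0005  0.1854] axes in frame x [-0.835 -0.026 -0.55 ] z [ 0.551 -0.042 -0.834] q [ 0.32  1.   -1.47  2.56  1.7   1.5  -0.82] F_frame [ 0.4  1.  -0.8]
rotvec units [-0.0066 -0.0044  0.0043] deg 3.2 rows 1.0 | shift now-tool units [3.27 0.23 4.04] target-tool units [ 3.38 -0.02  3.95]
```

View pics/c2.png

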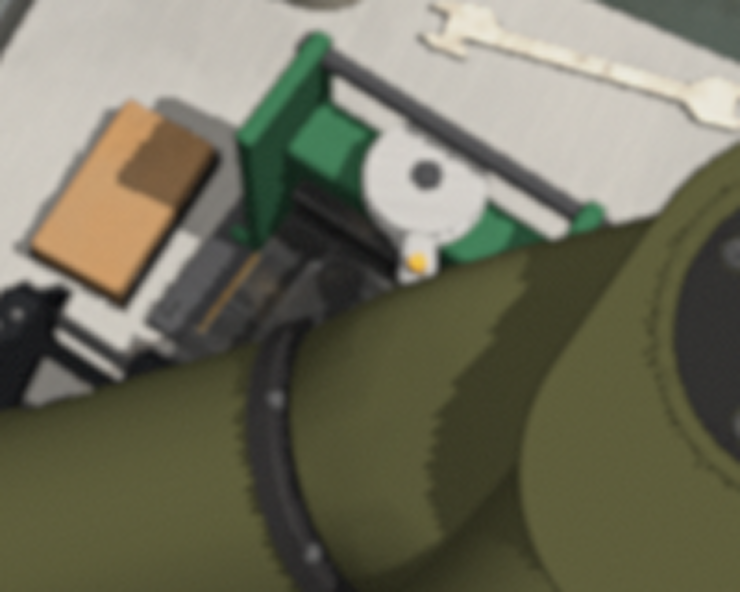

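View pics/scene2.png

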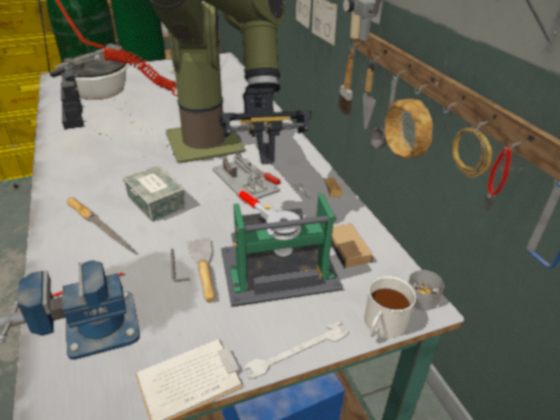

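Joints 3 and 4 are now on their limits, so 35° of tilt is too much this close in. I'll back up and ease it to about 24°.

Emit:
move_arm(
  turn=[
    [0, 0, 0],
    [0, 0, 0],
    [0, 0.014, 0],
    [0, 0.014, 0],
    [0, 0, 0],
  ],
  dp=[
    [-0.5, 0, -1],
    [-0.5, 0, -1],
    [-0.3, 0, -0.6],
    [0, 0, 0],
    [0, 0, 0],
  ],
  jaw=[1, 1, 1, 1, 1],
)

```text
clock: 6.85
tool_pos: [0.4663, 0.0528, 0.2647]
eef_rot: [0.062, 0.975, -0.034, 0.212]
contact_force: [1.0, -0.5, 0.1]
opening: 0.003
```

Run:
```python
from h import *
plan(24,(-.17,0.00,.12))
```

```text
t 6.85 TCPframe [-0.1705  0.0125  0.2647] axes in frame x [-0.909 -0.028 -0.417] z [ 0.418 -0.032 -0.908] q [ 0.49  0.71 -1.46  2.32  1.38  1.11 -0.37] F_frame [ 1.1 -0.4  0.1]
rotvec units [-0.0051  0.0018  0.0044] deg 2.5 rows 1.0 | shift now-tool units [ 2.41 -0.27  5.28] target-tool units [ 2.34 -0.5   5.3 ]
```

Emit:
move_arm(
  turn=[
    [-0.005, 0.002, 0.0044],
    [0, 0, 0],
    [0, 0, 0],
    [0, 0, 0],
  ],
  dp=[
    [0, -0.4, 0],
    [0.39, 0, 0.88],
    [0.39, 0, 0.88],
    [0.39, 0, 0.88],
  ],
  jaw=[1, 1, 1, 1],
)

```text
clock: 7.18
tool_pos: [0.4611, 0.0413, 0.1881]
eef_rot: [0.071, 0.976, -0.017, 0.205]
contact_force: [0.3, 0.1, -0.2]
opening: 0.006
```

Run:
```python
from h import *
plan(24,(-.17,0.00,.12))
```

```text
t 7.18 TCPframe [-0.1739  0.0003  0.1881] axes in frame x [-0.915 -0.004 -0.402] z [ 0.402 -0.002 -0.915] q [ 0.43  0.85 -1.34  2.44  1.62  1.11 -0.6 ] F_frame [ 0.3  0.1 -0.2]
rotvec units [-0.0003 -0.0008  0.0007] deg 0.4 rows 1.0 | shift now-tool units [ 0.95 -0.    2.56] target-tool units [ 0.96 -0.01  2.55]
```

Emit:
move_arm(
  turn=[
    [0, 0, 0],
    [0, 0, 0],
    [0, 0, 0],
  ],
  dp=[
    [0.34, 0, 0.85],
    [0.34, 0, 0.85],
    [0.34, 0, 0.85],
  ],
  jaw=[1, 1, 1],
)

```text
clock: 7.43
tool_pos: [0.4628, 0.0419, 0.119]
eef_rot: [0.07, 0.976, -0.015, 0.204]
contact_force: [-0.6, -0.4, 0.1]
opening: 0.004
```

Run:
```python
from h import *
plan(24,(-.17,0.00,.058))
for n in("scene","wrist"):
    d=r.snapshot(n);cv2.imwrite(f"pics/{n}3.png",d["frame"])
a=cv2.imread('pics/scene3.png')[90:310,180:400];
cv2.imwrite('pics/c3.png',cv2.resize(a,None,fx=2.7,fy=2.7,interpolation=2))
```

```text
t 7.43 TCPframe [-0.1723  0.0012  0.119 ] axes in frame x [-0.916 -0.006 -0.401] z [ 0.401  0.001 -0.916] q [ 0.35  1.03 -1.26  2.5   1.81  1.23 -0.76] F_frame [-0.5 -0.4  0.1]
rotvec units [ 0.0001 -0.0011  0.0009] deg 0.5 rows 1.0 | shift now-tool units [ 0.89 -0.04  2.27] target-tool units [ 0.91 -0.05  2.27]
```

View pics/c3.png

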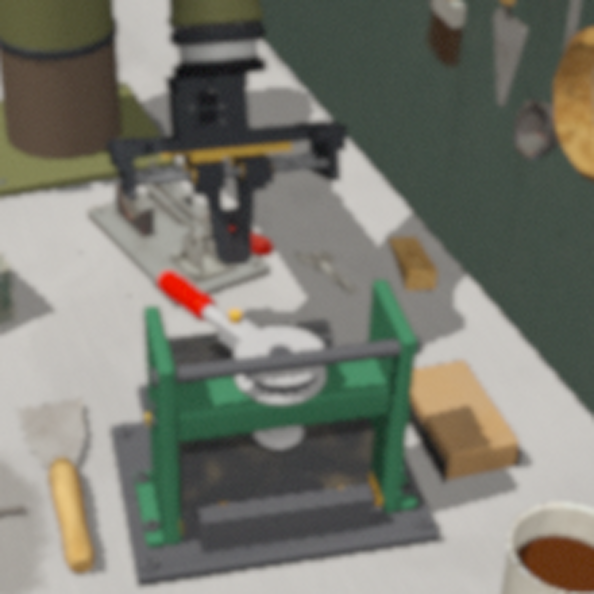

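View pics/wrist3.png

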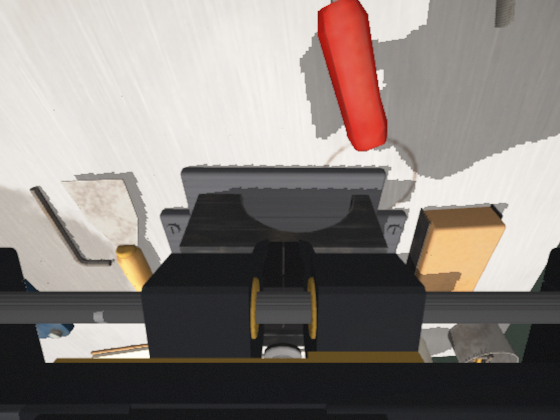

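The wrist view shows the arched front face centred between the fingers: arch at (240–370,190–230), plate edge at about row 180. Nothing is in the way, so I'll go down to push height.

Emit:
move_arm(
  turn=[
    [0, 0, 0],
    [0, 0, 0],
    [0, 0, 0],
  ],
  dp=[
    [0.3, 0, 0.76],
    [0.3, 0, 0.76],
    [0.3, 0, 0.75],
  ],
  jaw=[1, 1, 1],
)

```text
clock: 7.78
tool_pos: [0.4655, 0.0411, 0.0587]
eef_rot: [0.07, 0.976, -0.016, 0.204]
contact_force: [0.0, -0.5, 0.1]
opening: 0.01
```

Run:
```python
from h import *
print(F(onz(ct,(209.5,259),.04)))
plan(24,(-.15,0.00,.058))
```

```text
[-0.2229  0.0538  0.04  ]
t 7.78 TCPframe [-0.1696  0.0008  0.0587] axes in frame x [-0.916 -0.004 -0.4  ] z [ 0.4   -0.    -0.916] q [ 0.31  1.19 -1.18  2.51  1.96  1.33 -0.84] F_frame [ 0.1 -0.5  0.1]
rotvec units [-0.     -0.0011  0.0007] deg 0.5 rows 1.0 | shift now-tool units [-0.71 -0.03  0.34] target-tool units [-0.71 -0.03  0.34]
```

Emit:
move_arm(
  turn=[
    [0, 0, 0],
    [0, 0, 0],
    [0, 0, 0],
    [0, 0, 0],
    [0, 0, 0],
    [0, 0, 0],
  ],
  dp=[
    [-0.11, 0, 0.05],
    [-0.11, 0, 0.05],
    [-0.11, 0, 0.05],
    [-0.11, 0, 0.05],
    [-0.11, 0, 0.05],
    [0, 0, 0],
  ],
  jaw=[1, 1, 1, 1, 1, 1],
)

```text
clock: 8.28
tool_pos: [0.48, 0.0377, 0.0566]
eef_rot: [0.071, 0.977, -0.018, 0.202]
contact_force: [0.1, -0.7, 0.4]
opening: 0.007
```

Run:
```python
from h import *
rep()
```

```text
t 8.28 TCPframe [-0.1547 -0.0004  0.0566] axes in frame x [-0.918 -0.005 -0.397] z [ 0.397 -0.004 -0.918] q [ 0.33  1.19 -1.17  2.47  1.96  1.3  -0.78] F_frame [ 0.2 -0.7  0.4]
```

Emit:
move_arm(
  turn=[
    [0, 0, 0],
    [0, 0, 0],
    [0, 0, 0],
    [0, 0, 0],
    [0, 0, 0],
  ],
  dp=[
    [-0.11, 0, 0.045],
    [-0.11, 0, 0.045],
    [-0.11, 0, 0.045],
    [-0.11, 0, 0.045],
    [0, 0, 0],
  ],
  jaw=[1, 1, 1, 1, 1],
)

```text
clock: 8.7
tool_pos: [0.4906, 0.0362, 0.0554]
eef_rot: [0.07, 0.977, -0.018, 0.2]
contact_force: [-1.7, 0.4, 0.8]
opening: 0.006
```

Run:
```python
from h import *
rep()
d=r.snapshot("scene");cv2.imwrite("pics/s4.png",d["frame"])
a=cv2.imread('pics/s4.png')[170:310,200:400];
cv2.imwrite('pics/c4.png',cv2.resize(a,None,fx=4,fy=4,interpolation=2))
```

```text
t 8.7 TCPframe [-0.144  -0.0004  0.0554] axes in frame x [-0.919 -0.006 -0.394] z [ 0.394 -0.004 -0.919] q [ 0.35  1.19 -1.16  2.43  1.96  1.28 -0.73] F_frame [-1.7  0.1  0.8]
```

View pics/c4.png

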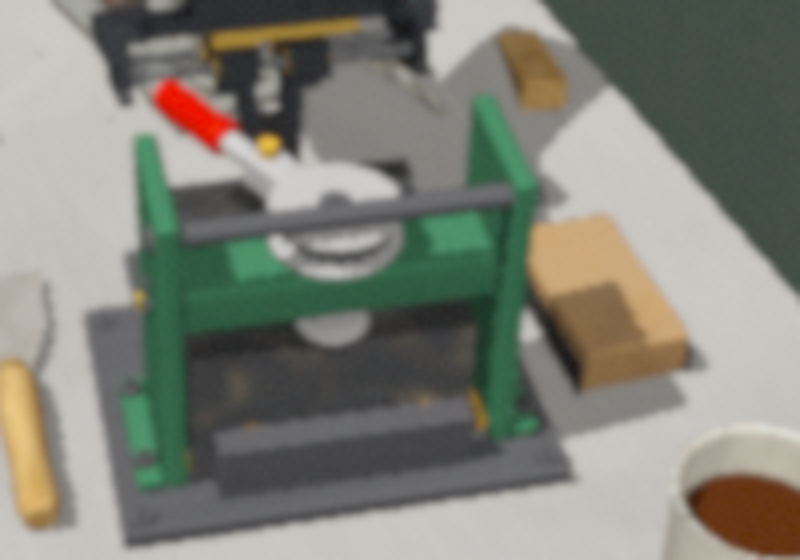

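Contact starts at TCP x −0.144 with 1.7 N, so I'll push on gently.

Emit:
move_arm(
  turn=[
    [0, 0, 0],
    [0, 0, 0],
    [0, 0, 0],
    [0, 0, 0],
    [0, 0, 0],
  ],
  dp=[
    [-0.09, 0, 0.035],
    [-0.09, 0, 0.035],
    [-0.09, 0, 0.035],
    [-0.09, 0, 0.035],
    [0, 0, 0],
  ],
  jaw=[1, 1, 1, 1, 1],
)

```text
clock: 9.17
tool_pos: [0.5006, 0.0346, 0.0558]
eef_rot: [0.071, 0.977, -0.018, 0.201]
contact_force: [-1.4, -0.9, -0.3]
opening: 0.007
```

Run:
```python
from h import *
rep()
```

```text
t 9.17 TCPframe [-0.1339 -0.0004  0.0558] axes in frame x [-0.919 -0.005 -0.395] z [ 0.395 -0.005 -0.919] q [ 0.36  1.18 -1.16  2.4   1.95  1.26 -0.69] F_frame [-1.3 -1.1 -0.3]
```

Emit:
move_arm(
  turn=[
    [0, 0, 0],
    [0, 0, 0],
    [0, 0, 0],
  ],
  dp=[
    [-0.07, 0, 0.03],
    [-0.07, 0, 0.03],
    [0, 0, 0],
  ],
  jaw=[1, 1, 1],
)

```text
clock: 9.42
tool_pos: [0.5036, 0.0342, 0.0557]
eef_rot: [0.07, 0.977, -0.018, 0.2]
contact_force: [-2.5, 0.3, -0.1]
opening: 0.007
```

Emit:
move_arm(
  turn=[
    [0, 0, 0],
    [0, 0, 0],
  ],
  dp=[
    [-0.07, 0, 0.03],
    [0, 0, 0],
  ],
  jaw=[1, 1],
)

```text
clock: 9.58
tool_pos: [0.5039, 0.0341, 0.0555]
eef_rot: [0.069, 0.977, -0.017, 0.199]
contact_force: [-8.2, -0.8, 2.0]
opening: 0.009
```

Emit:
move_arm(
  turn=[
    [0, 0, 0],
    [0, 0, 0],
  ],
  dp=[
    [-0.07, 0, 0.03],
    [0, 0, 0],
  ],
  jaw=[1, 1],
)

```text
clock: 9.75
tool_pos: [0.5042, 0.034, 0.0552]
eef_rot: [0.068, 0.978, -0.017, 0.197]
contact_force: [-12.1, 1.1, 4.8]
opening: 0.006
```

Emit:
move_arm(
  turn=[
    [0, 0, 0],
    [0, 0, 0],
  ],
  dp=[
    [-0.07, 0, 0.03],
    [0, 0, 0],
  ],
  jaw=[1, 1],
)

```text
clock: 9.92
tool_pos: [0.5043, 0.034, 0.055]
eef_rot: [0.067, 0.978, -0.017, 0.196]
contact_force: [-17.6, 1.7, 7.7]
opening: 0.01
```

Run:
```python
from h import *
rep()
```

```text
t 9.92 TCPframe [-0.1301 -0.0004  0.055 ] axes in frame x [-0.923 -0.011 -0.386] z [ 0.386 -0.002 -0.923] q [ 0.37  1.18 -1.16  2.38  1.94  1.23 -0.66] F_frame [-17.7  -0.9   7.7]
```

The force rises from 2.5 to 17.6 N while the TCP stalls at x −0.130 (8 mm of finger ahead of it gives −0.122), so the half is home. I'll back off and lift.

Emit:
move_arm(
  turn=[
    [0, 0, 0],
    [0, 0, 0],
    [0, 0, 0],
    [0, 0, 0],
    [0, 0, 0],
    [0, 0, 0],
    [0, 0, 0],
    [0, 0, 0],
    [0, 0, 0],
    [0, 0, 0],
  ],
  dp=[
    [0.1, 0, -0.04],
    [0.3, 0, -0.12],
    [0.5, 0, -0.2],
    [0.6, 0, -0.25],
    [-0.36, 0, -0.9],
    [-0.36, 0, -0.9],
    [-0.36, 0, -0.9],
    [-0.36, 0, -0.9],
    [-0.36, 0, -0.9],
    [-0.36, 0, -0.9],
  ],
  jaw=[1, 1, 1, 1, 1, 1, 1, 1, 1, 1],
)

```text
clock: 10.75
tool_pos: [0.4668, 0.0411, 0.2022]
eef_rot: [0.07, 0.977, -0.018, 0.202]
contact_force: [0.3, -0.6, -0.0]
opening: 0.007
```

Run:
```python
from h import *
plan(0,(-.095,-.054,.2),yaw=-.516)
plan(0,(-.095,-.054,.2),yaw=-.516+np.pi)
d=r.snapshot("top");cv2.imwrite("pics/t5.png",d["frame"])
a=cv2.imread('pics/t5.png')[120:280,180:380];
cv2.imwrite('pics/c5.png',cv2.resize(a,None,fx=3.7,fy=3.7,interpolation=2))
d=r.snapshot("wrist");cv2.imwrite("pics/w5.png",d["frame"])
```

```text
t 10.75 TCPframe [-0.1683  0.001   0.2022] axes in frame x [-0.918 -0.007 -0.396] z [ 0.396 -0.004 -0.918] q [ 0.45  0.81 -1.34  2.4   1.57  1.07 -0.53] F_frame [ 0.4 -0.6 -0. ]
rotvec units [0.0159 0.0636 0.0819] deg 37.8 rows 6.0 | shift now-tool units [-2.64 -2.21  1.25] target-tool units [-3.64 -0.47  0.09]
t 10.75 TCPframe [-0.1683  0.001   0.2022] axes in frame x [-0.918 -0.007 -0.396] z [ 0.396 -0.004 -0.918] q [ 0.45  0.81 -1.34  2.4   1.57  1.07 -0.53] F_frame [ 0.4 -0.6 -0. ]
rotvec units [-0.085   0.0213 -0.4094] deg 150.7 rows 22.0 | shift now-tool units [-2.64 -2.21  1.25] target-tool units [3.64 0.47 0.09]
```

View pics/c5.png

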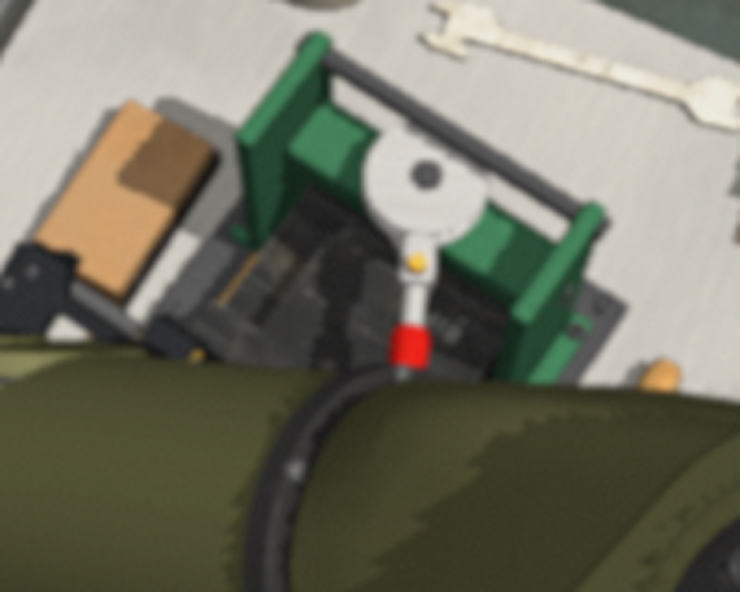

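View pics/w5.png

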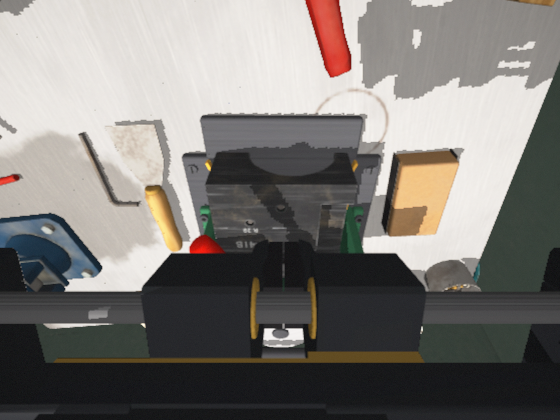

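Run:
```python
from h import *
s=r.get_state();d=r.snapshot("wrist");c=cam(d,s)
for uv,z in [((211,154),.012),((355,153),.012),((211,183),.076),((356,182),.076),((203,117),.012),((361,117),.012)]: print(uv,F(onz(c,uv,z)))
a=cv2.imread('pics/w5.png')[100:250,170:400];cv2.imwrite('pics/w5c.png',cv2.resize(a,None,fx=3.4,fy=3.4,interpolation=2))
```

```text
(211, 154) [-0.1199 -0.0805  0.012 ]
(355, 153) [-0.1219  0.0798  0.012 ]
(211, 183) [-0.1251 -0.0676  0.076 ]
(356, 182) [-0.127   0.0685  0.076 ]
(203, 117) [-0.1628 -0.0823  0.012 ]
(361, 117) [-0.1634  0.0796  0.012 ]
```

View pics/w5c.png

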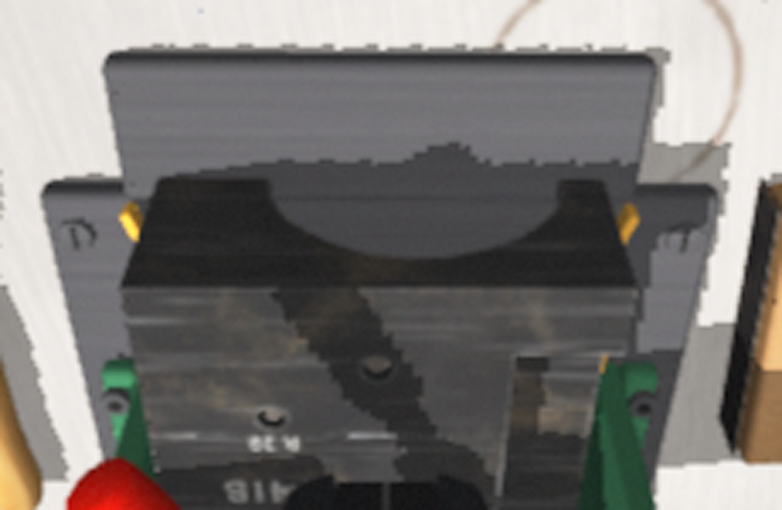

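The half's lower front edge at crop (160–270,180) and upper edge at (122–635,287) ray-cast to frame x of about −0.121 ± 0.003, which is home. Next I'll set the tool upright and go to the grip.

Run:
```python
from h import *
plan(0,(-.0945,-.053,.21))
```

```text
t 10.9 TCPframe [-0.1673  0.0009  0.2027] axes in frame x [-0.917 -0.005 -0.4  ] z [ 0.4   -0.004 -0.917] q [ 0.45  0.81 -1.34  2.4   1.57  1.07 -0.53] F_frame [ 0.6  0.6 -0.7]
rotvec units [-0.0008  0.0654  0.0006] deg 23.6 rows 4.0 | shift now-tool units [-2.78 -2.16  0.9 ] target-tool units [-2.91 -2.15 -0.29]
```

Emit:
move_arm(
  turn=[
    [0, 0.0164, 0],
    [0, 0.0164, 0],
    [0, 0.0164, 0],
    [0, 0.0162, 0],
    [0, 0, 0],
    [0, 0, 0],
    [0, 0, 0],
    [0, 0, 0],
    [0, 0, 0],
  ],
  dp=[
    [0, 0, -0.15],
    [0, 0, -0.15],
    [0, 0, 0],
    [0, 0, 0],
    [0, 0, 0],
    [-0.95, -0.7, 0],
    [-0.95, -0.7, 0],
    [-0.9, -0.7, 0],
    [0, 0, 0],
  ],
  jaw=[-0.15, -0.15, -0.15, -0.15, -0.15, -0.15, -0.15, -0.15, -0.15],
)

```text
clock: 11.65
tool_pos: [0.5275, -0.0265, 0.2055]
eef_rot: [0.077, 0.997, -0.007, 0.007]
contact_force: [0.8, 0.2, -0.5]
opening: 0.572
```

Run:
```python
from h import *
plan(0,(-.0945,-.0535,.137))
s=r.get_state();d=r.snapshot("wrist");cv2.imwrite("pics/w6.png",d["frame"]);print(s["opening"])
d=r.snapshot("scene");a=d["frame"][90:310,180:400];cv2.imwrite('pics/c6.png',cv2.resize(a,None,fx=2.7,fy=2.7,interpolation=2))
```

```text
t 11.65 TCPframe [-0.0983 -0.0569  0.2055] axes in frame x [-1.     0.005 -0.014] z [ 0.014 -0.014 -1.   ] q [ 0.63  0.94 -1.32  1.88  1.02  1.2   0.36] F_frame [ 0.8  0.3 -0.5]
rotvec units [-0.0022  0.0023 -0.0008] deg 1.2 rows 1.0 | shift now-tool units [-0.11  0.17  2.74] target-tool units [-0.15  0.13  2.74]
0.5723768014489548
```

View pics/w6.png

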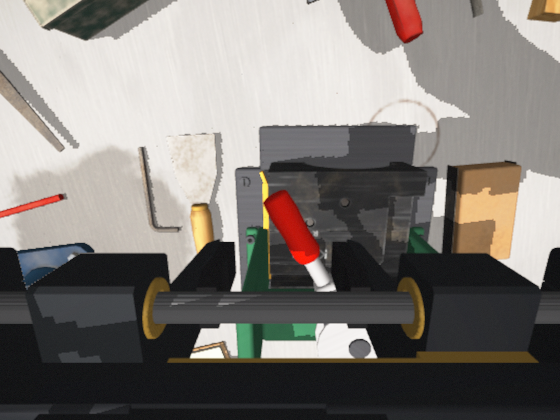

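View pics/c6.png

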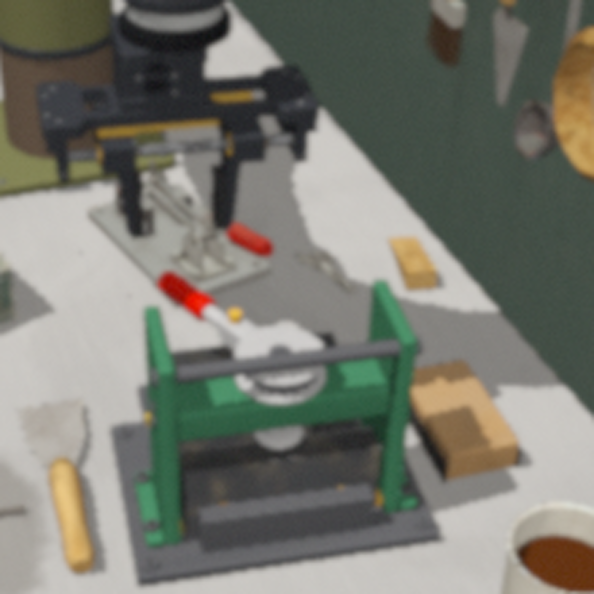

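Run:
```python
from h import *
s=r.get_state();d=r.snapshot("wrist");c=cam(d,s)
im=d["frame"];h=cv2.cvtColor(im,cv2.COLOR_BGR2HSV);m=((h[...,0]<8)|(h[...,0]>172))&(h[...,1]>180)&(h[...,2]>90);m[:170]=0;m[:,:240]=0
v,u=np.nonzero(m);print(len(u),u.min(),u.max(),v.min(),v.max())
rc=cv2.minAreaRect(np.stack([u,v],1).astype(np.float32));print(rc)
g=F(onz(c,rc[0],.15));print(g,np.hypot(*g[:2]),np.arctan2(g[1],-g[0]))
```

```text
1987 259 313 195 268
((286.6230773925781, 231.71539306640625), (77.02555847167969, 28.155881881713867), 60.2551155090332)
[-0.0949 -0.0523  0.15  ] 0.10835727940475434 -0.5036922787705643
```

The wrist view gives the grip at (−0.095, −0.052) in the frame with the lever at −0.50, agreeing with the first measurement. I'll lower the open fingers around it.

Emit:
move_arm(
  turn=[
    [-0.0022, 0.0023, -0.0008],
    [0, 0, 0],
    [0, 0, 0],
    [0, 0, 0],
    [0, 0, 0],
  ],
  dp=[
    [-0.15, 0.15, 0.3],
    [0, 0, 0.8],
    [0, 0, 0.8],
    [0, 0, 0.8],
    [0, 0, 0],
  ],
  jaw=[-0.15, -0.15, -0.15, -0.15, -0.15],
)

```text
clock: 12.22
tool_pos: [0.5269, -0.0184, 0.1364]
eef_rot: [0.069, 0.998, 0.001, -0.004]
contact_force: [0.0, -0.3, 0.3]
opening: 0.577
```

```bash
cat >> h.py <<'E'
def arc(th0,th1,n,off0,off1,z=.137,rad=.108):
    """TCP targets on the arc, y offset by pad clearance; prints row units"""
    s=rep();Rm=R.from_quat(s["eef_rot"]);cur=F(s["tool_pos"])
    prev=np.array(cur)
    for k in range(1,n+1):
        t=th0+(th1-th0)*k/n;o=off0+(off1-off0)*k/n
        P=np.array([-rad*np.cos(t),rad*np.sin(t)+o,z]);d=(P-prev);
        w=R.from_euler('z',p[2]).apply(d)
        print(k,'th',round(t,2),'P',P.round(3),'units',(Rm.inv().apply(w)/.025).round(2));prev=P
E
python3 - <<'E'
from h import *
arc(-.5,.7,9,.009,.008)
d=r.snapshot("scene");a=d["frame"][90:310,180:400];cv2.imwrite('pics/c7.png',cv2.resize(a,None,fx=2.7,fy=2.7,interpolation=2))
E
```

```text
t 12.22 TCPframe [-0.1001 -0.049   0.1364] axes in frame x [-1.    -0.011  0.008] z [-0.008  0.002 -1.   ] q [ 0.59  1.04 -1.25  1.92  1.12  1.13  0.3 ] F_frame [ 0.1 -0.3  0.3]
1 th -0.37 P [-0.101 -0.03   0.137] units [ 0.02  0.77 -0.02]
2 th -0.23 P [-0.105 -0.016  0.137] units [0.16 0.55 0.  ]
3 th -0.1 P [-0.107 -0.002  0.137] units [0.09 0.56 0.  ]
4 th 0.03 P [-0.108  0.012  0.137] units [0.01 0.57 0.  ]
5 th 0.17 P [-0.107  0.026  0.137] units [-0.06  0.57  0.  ]
6 th 0.3 P [-0.103  0.04   0.137] units [-0.14  0.55 -0.  ]
7 th 0.43 P [-0.098  0.054  0.137] units [-0.21  0.53 -0.  ]
8 th 0.57 P [-0.091  0.066  0.137] units [-0.28  0.5  -0.  ]
9 th 0.7 P [-0.083  0.078  0.137] units [-0.35  0.46 -0.  ]
```

View pics/c7.png

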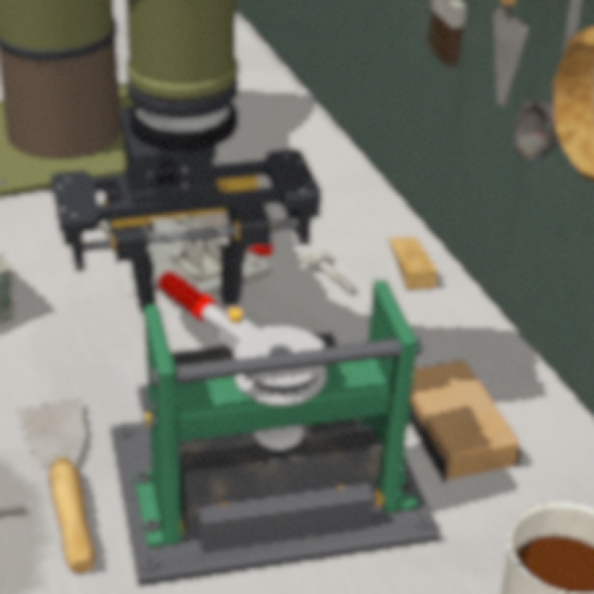

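Emit:
move_arm(
  turn=[
    [0, 0, 0],
    [0, 0, 0],
    [0, 0, 0],
    [0, 0, 0],
    [0, 0, 0],
  ],
  dp=[
    [0.02, 0.75, 0],
    [0.16, 0.55, 0],
    [0.1, 0.56, 0],
    [0, 0.57, 0],
    [0, 0, 0],
  ],
  jaw=[-0.15, -0.15, -0.15, -0.15, -0.15],
)

```text
clock: 12.68
tool_pos: [0.5309, 0.0462, 0.142]
eef_rot: [0.068, 0.998, 0.003, -0.0]
contact_force: [-0.6, -0.3, 0.3]
opening: 0.576
```

Run:
```python
from h import *
arc(0.03,.7,5,.014,.008)
d=r.snapshot("wrist");cv2.imwrite("pics/w8.png",d["frame"])
```

```text
t 12.68 TCPframe [-0.1057  0.0155  0.142 ] axes in frame x [-1.    -0.013  0.001] z [-0.001  0.006 -1.   ] q [ 0.47  1.03 -1.25  1.91  1.12  1.13  0.2 ] F_frame [-0.5 -0.4  0.3]
1 th 0.16 P [-0.107  0.03   0.137] units [0.03 0.6  0.2 ]
2 th 0.3 P [-0.103  0.043  0.137] units [-0.14  0.51  0.  ]
3 th 0.43 P [-0.098  0.056  0.137] units [-0.21  0.49  0.  ]
4 th 0.57 P [-0.091  0.067  0.137] units [-0.28  0.46  0.  ]
5 th 0.7 P [-0.083  0.078  0.137] units [-0.35  0.41  0.  ]
```

View pics/w8.png

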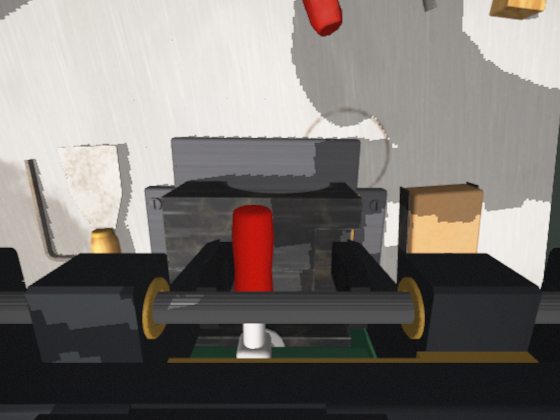

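The wrist view shows the grip at (253,245) against the left finger, with the lever now at about 0. I'll continue the swing.

Emit:
move_arm(
  turn=[
    [0, 0, 0],
    [0, 0, 0],
    [0, 0, 0],
    [0, 0, 0],
    [0, 0, 0],
    [0, 0, 0],
  ],
  dp=[
    [0.03, 0.6, 0.1],
    [-0.14, 0.5, 0.1],
    [-0.2, 0.5, 0.05],
    [-0.28, 0.46, 0],
    [-0.35, 0.4, 0],
    [0, 0, 0],
  ],
  jaw=[-0.15, -0.15, -0.15, -0.15, -0.15, -0.15],
)

```text
clock: 13.23
tool_pos: [0.5637, 0.1016, 0.135]
eef_rot: [0.07, 0.998, 0.003, -0.0]
contact_force: [-1.9, -0.3, 0.9]
opening: 0.576
```

Run:
```python
from h import *
arc(.7,-.72,10,-.008,-.008,z=.136)
```

```text
t 13.23 TCPframe [-0.0814  0.0752  0.135 ] axes in frame x [-1.    -0.009  0.001] z [-0.001  0.006 -1.   ] q [ 0.35  1.07 -1.23  1.79  1.11  1.16  0.18] F_frame [-1.8 -0.6  0.9]
1 th 0.56 P [-0.092  0.049  0.136] units [ 0.42 -1.04 -0.05]
2 th 0.42 P [-0.099  0.036  0.136] units [ 0.29 -0.54 -0.  ]
3 th 0.27 P [-0.104  0.021  0.136] units [ 0.21 -0.58 -0.  ]
4 th 0.13 P [-0.107  0.006  0.136] units [ 0.13 -0.6  -0.  ]
5 th -0.01 P [-0.108 -0.009  0.136] units [ 0.04 -0.61 -0.  ]
6 th -0.15 P [-0.107 -0.024  0.136] units [-0.04 -0.61 -0.  ]
7 th -0.29 P [-0.103 -0.039  0.136] units [-0.13 -0.6  -0.  ]
8 th -0.44 P [-0.098 -0.054  0.136] units [-0.21 -0.57 -0.  ]
9 th -0.58 P [-0.09  -0.067  0.136] units [-0.29 -0.54 -0.  ]
10 th -0.72 P [-0.081 -0.079  0.136] units [-0.37 -0.49 -0.  ]
```

Emit:
move_arm(
  turn=[
    [0, 0, 0],
    [0, 0, 0],
    [0, 0, 0],
    [0, 0, 0],
    [0, 0, 0],
    [0, 0, 0],
    [0, 0, 0],
    [0, 0, 0],
    [0, 0, 0],
    [0, 0, 0],
  ],
  dp=[
    [0.42, -1, 0],
    [0.29, -0.55, 0],
    [0.21, -0.58, 0],
    [0.13, -0.6, 0],
    [0.04, -0.61, 0],
    [-0.04, -0.61, 0],
    [-0.13, -0.6, 0],
    [-0.21, -0.57, 0],
    [-0.29, -0.54, 0],
    [-0.37, -0.5, 0],
  ],
  jaw=[-0.15, -0.15, -0.15, -0.15, -0.15, -0.15, -0.15, -0.15, -0.15, -0.15],
)

```text
clock: 14.07
tool_pos: [0.539, -0.0536, 0.1342]
eef_rot: [0.07, 0.998, 0.002, -0.001]
contact_force: [-2.2, 1.2, 0.6]
opening: 0.575
```

Run:
```python
from h import *
arc(-.72,0,6,.008,.015,z=.134)
d=r.snapshot("scene");a=d["frame"][170:310,200:400];cv2.imwrite('pics/c9.png',cv2.resize(a,None,fx=4,fy=4,interpolation=2))
```

```text
t 14.07 TCPframe [-0.0829 -0.082   0.1342] axes in frame x [-1.    -0.008  0.003] z [-0.003  0.004 -1.   ] q [ 0.65  1.05 -1.24  1.88  1.13  1.14  0.39] F_frame [-2.3  0.9  0.6]
1 th -0.6 P [-0.089 -0.052  0.134] units [0.24 1.21 0.01]
2 th -0.48 P [-0.096 -0.04   0.134] units [0.26 0.49 0.  ]
3 th -0.36 P [-0.101 -0.027  0.134] units [0.21 0.52 0.  ]
4 th -0.24 P [-0.105 -0.013  0.134] units [0.15 0.54 0.  ]
5 th -0.12 P [-0.107  0.001  0.134] units [0.09 0.56 0.  ]
6 th 0.0 P [-0.108  0.015  0.134] units [0.03 0.56 0.  ]
```

View pics/c9.png

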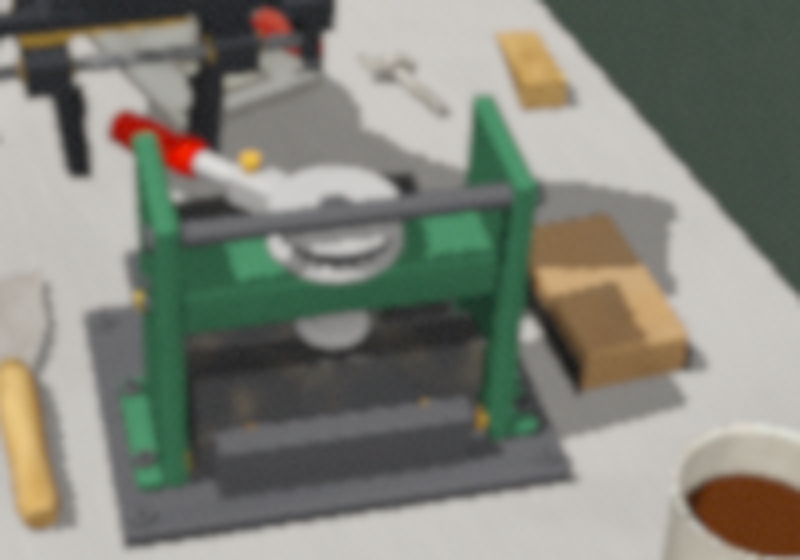

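Emit:
move_arm(
  turn=[
    [0, 0, 0],
    [0, 0, 0],
    [0, 0, 0],
    [0, 0, 0],
    [0, 0, 0],
    [0, 0, 0],
    [0, 0, 0],
  ],
  dp=[
    [0.24, 1, 0],
    [0.26, 0.65, 0],
    [0.21, 0.52, 0],
    [0.15, 0.54, 0],
    [0.09, 0.56, 0],
    [0.03, 0.56, 0],
    [0, 0, 0],
  ],
  jaw=[-0.15, -0.15, -0.15, -0.15, -0.15, -0.15, -0.15],
)

```text
clock: 14.7
tool_pos: [0.5286, 0.0485, 0.135]
eef_rot: [0.068, 0.998, 0.003, -0.001]
contact_force: [-0.6, 0.4, 1.1]
opening: 0.576
```

```bash
cat >> h.py <<'E'
def tang():
    s=r.get_state();a=R.from_euler('z',p[2]).as_matrix();f=a.T@s["contact_force"];t=F(s["tool_pos"])
    print('F',f.round(1),'horiz',np.hypot(f[0],f[1]).round(1),'TCP',t)
E
python3 - <<'E'
from h import *
tang();arc(0,.7,5,.015,.008,z=.134)
E
```

```text
F [-0.6  0.3  1.1] horiz 0.7 TCP [-0.1083  0.0174  0.135 ]
t 14.7 TCPframe [-0.1083  0.0174  0.135 ] axes in frame x [-1.    -0.012  0.001] z [-0.001  0.006 -1.   ] q [ 0.47  1.04 -1.24  1.92  1.13  1.12  0.18] F_frame [-0.6  0.3  1.1]
1 th 0.14 P [-0.107  0.029  0.134] units [-0.06  0.45  0.04]
2 th 0.28 P [-0.104  0.042  0.134] units [-0.13  0.53  0.  ]
3 th 0.42 P [-0.099  0.055  0.134] units [-0.21  0.51  0.  ]
4 th 0.56 P [-0.092  0.067  0.134] units [-0.29  0.47  0.  ]
5 th 0.7 P [-0.083  0.078  0.134] units [-0.36  0.43  0.  ]
```

Emit:
move_arm(
  turn=[
    [0, 0, 0],
    [0, 0, 0],
    [0, 0, 0],
  ],
  dp=[
    [-0.06, 0.45, 0],
    [-0.13, 0.53, 0],
    [-0.21, 0.5, 0],
  ],
  jaw=[-0.15, -0.15, -0.15],
)

```text
clock: 14.95
tool_pos: [0.5433, 0.0807, 0.1341]
eef_rot: [0.071, 0.998, 0.001, -0.002]
contact_force: [-4.0, -0.7, 0.1]
opening: 0.575
```

Emit:
move_arm(
  turn=[
    [0, 0, 0],
    [0, 0, 0],
    [0, 0, 0],
  ],
  dp=[
    [-0.29, 0.47, 0],
    [-0.36, 0.42, 0],
    [0, 0, 0],
  ],
  jaw=[-0.15, -0.15, -0.15],
)

```text
clock: 15.2
tool_pos: [0.5645, 0.1031, 0.1347]
eef_rot: [0.07, 0.998, 0.003, -0.0]
contact_force: [-0.6, -0.2, -0.0]
opening: 0.578
```

Run:
```python
from h import *
tang();arc(.7,-.72,10,-.008,-.007,z=.133)
d=r.snapshot("scene");a=d["frame"][170:310,200:400];cv2.imwrite('pics/c10.png',cv2.resize(a,None,fx=4,fy=4,interpolation=2))
d=r.snapshot("wrist");cv2.imwrite("pics/w10.png",d["frame"])
```

```text
F [-0.6 -0.3 -0. ] horiz 0.6 TCP [-0.0808  0.0767  0.1347]
t 15.2 TCPframe [-0.0808  0.0767  0.1347] axes in frame x [-1.    -0.008  0.001] z [-0.001  0.006 -1.   ] q [ 0.35  1.07 -1.23  1.79  1.11  1.16  0.18] F_frame [-0.6 -0.3 -0. ]
1 th 0.56 P [-0.092  0.049  0.133] units [ 0.44 -1.09  0.06]
2 th 0.42 P [-0.099  0.036  0.133] units [ 0.29 -0.54 -0.  ]
3 th 0.27 P [-0.104  0.022  0.133] units [ 0.21 -0.57 -0.  ]
4 th 0.13 P [-0.107  0.007  0.133] units [ 0.13 -0.6  -0.  ]
5 th -0.01 P [-0.108 -0.009  0.133] units [ 0.04 -0.61 -0.  ]
6 th -0.15 P [-0.107 -0.024  0.133] units [-0.04 -0.61 -0.  ]
7 th -0.29 P [-0.103 -0.039  0.133] units [-0.13 -0.59 -0.  ]
8 th -0.44 P [-0.098 -0.053  0.133] units [-0.21 -0.57 -0.  ]
9 th -0.58 P [-0.09  -0.066  0.133] units [-0.29 -0.53 -0.  ]
10 th -0.72 P [-0.081 -0.078  0.133] units [-0.37 -0.49 -0.  ]
```

View pics/c10.png

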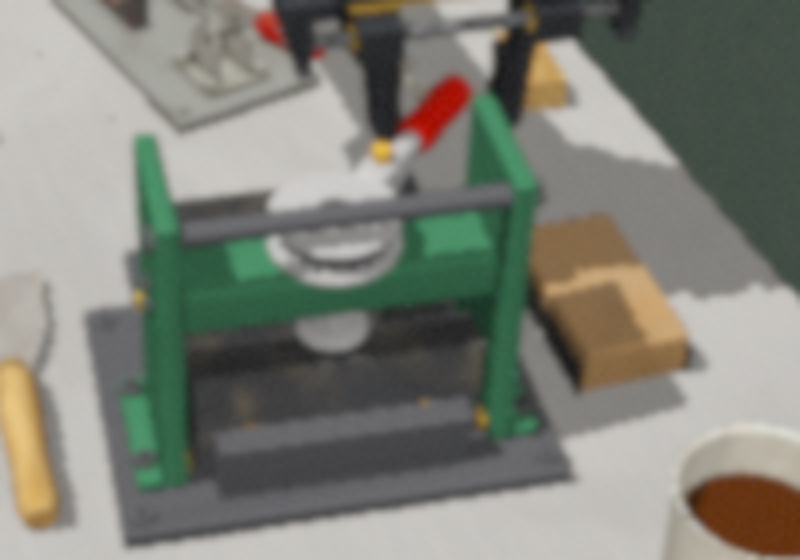

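View pics/w10.png

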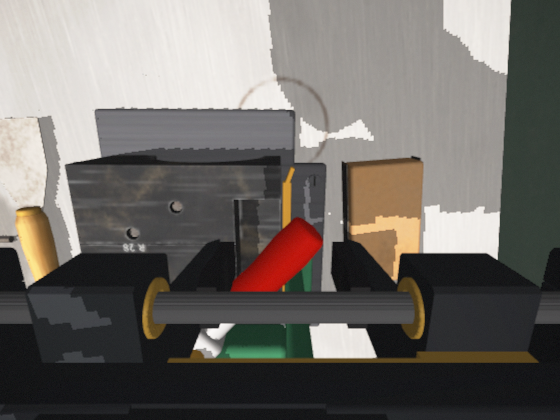

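The scene view shows the lever swung to the left side with the grip at (440,105) and the foot lower. I'll return for the next stroke.

Emit:
move_arm(
  turn=[
    [0, 0, 0],
    [0, 0, 0],
    [0, 0, 0],
    [0, 0, 0],
    [0, 0, 0],
    [0, 0, 0],
    [0, 0, 0],
    [0, 0, 0],
    [0, 0, 0],
    [0, 0, 0],
  ],
  dp=[
    [0.43, -1, 0.05],
    [0.29, -0.6, 0],
    [0.21, -0.58, 0],
    [0.13, -0.6, 0],
    [0.04, -0.61, 0],
    [-0.04, -0.61, 0],
    [-0.13, -0.6, 0],
    [-0.21, -0.57, 0],
    [-0.29, -0.54, 0],
    [-0.37, -0.5, 0],
  ],
  jaw=[-0.15, -0.15, -0.15, -0.15, -0.15, -0.15, -0.15, -0.15, -0.15, -0.15],
)

```text
clock: 16.13
tool_pos: [0.539, -0.0538, 0.1326]
eef_rot: [0.07, 0.998, 0.002, -0.001]
contact_force: [-0.3, 0.5, -0.2]
opening: 0.575
```

Emit:
move_arm(
  turn=[
    [0, 0, 0],
    [0, 0, 0],
    [0, 0, 0],
    [0, 0, 0],
  ],
  dp=[
    [0.24, 1, 0],
    [0.26, 0.65, 0],
    [0.21, 0.52, 0],
    [0.15, 0.3, 0],
  ],
  jaw=[-0.15, -0.15, -0.15, -0.15],
)

```text
clock: 16.47
tool_pos: [0.527, 0.0119, 0.133]
eef_rot: [0.07, 0.998, 0.002, -0.001]
contact_force: [0.7, -1.7, -1.4]
opening: 0.577
```

Run:
```python
from h import *
tang();arc(-.27,.05,3,.014,.015,z=.132)
d=r.snapshot("wrist");cv2.imwrite("pics/w11.png",d["frame"])
```

```text
F [ 0.9 -1.6 -1.4] horiz 1.9 TCP [-0.1045 -0.019   0.133 ]
t 16.47 TCPframe [-0.1045 -0.019   0.133 ] axes in frame x [-1.    -0.009  0.001] z [-0.001  0.003 -1.   ] q [ 0.54  1.04 -1.24  1.93  1.14  1.11  0.23] F_frame [ 0.9 -1.6 -1.4]
1 th -0.16 P [-0.107 -0.003  0.132] units [0.08 0.63 0.04]
2 th -0.06 P [-0.108  0.009  0.132] units [0.05 0.47 0.  ]
3 th 0.05 P [-0.108  0.02   0.132] units [-0.    0.47  0.  ]
```

View pics/w11.png

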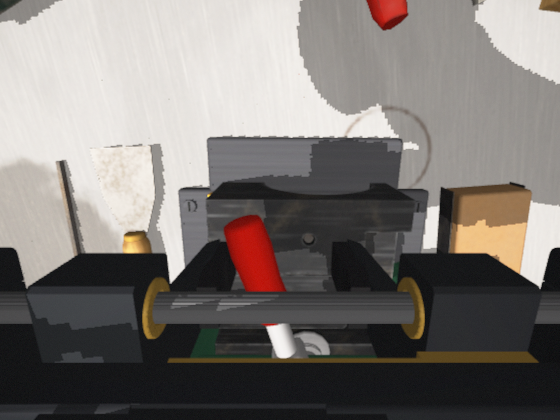

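Emit:
move_arm(
  turn=[
    [0, 0, 0],
    [0, 0, 0],
    [0, 0, 0],
  ],
  dp=[
    [0.08, 0.6, 0],
    [0.05, 0.47, 0],
    [0, 0.47, 0],
  ],
  jaw=[-0.15, -0.15, -0.15],
)

```text
clock: 16.77
tool_pos: [0.5289, 0.0498, 0.1327]
eef_rot: [0.07, 0.998, 0.001, -0.002]
contact_force: [-4.2, -2.9, -1.4]
opening: 0.576
```

Emit:
move_arm(
  turn=[
    [0, 0, 0],
    [0, 0, 0],
  ],
  dp=[
    [-0.06, 0.45, 0],
    [-0.13, 0.45, 0],
  ],
  jaw=[-0.15, -0.15],
)

```text
clock: 16.93
tool_pos: [0.5357, 0.0718, 0.1325]
eef_rot: [0.07, 0.998, 0.001, -0.003]
contact_force: [-7.0, -3.5, 0.4]
opening: 0.576
```

Run:
```python
from h import *
tang();arc(.3,.7,4,.014,.009,z=.132)
```

```text
F [-6.4 -4.5  0.4] horiz 7.8 TCP [-0.1047  0.0415  0.1325]
t 16.93 TCPframe [-0.1047  0.0415  0.1325] axes in frame x [-1.    -0.009  0.006] z [-0.006  0.001 -1.   ] q [ 0.41  1.05 -1.23  1.88  1.12  1.13  0.16] F_frame [-6.4 -4.5  0.4]
1 th 0.4 P [-0.099  0.055  0.132] units [-0.21  0.53  0.02]
2 th 0.5 P [-0.095  0.063  0.132] units [-0.19  0.34 -0.  ]
3 th 0.6 P [-0.089  0.071  0.132] units [-0.23  0.32 -0.  ]
4 th 0.7 P [-0.083  0.079  0.132] units [-0.26  0.29 -0.  ]
```

Emit:
move_arm(
  turn=[
    [0, 0, 0],
    [0, 0, 0],
  ],
  dp=[
    [-0.04, 0.3, 0],
    [0, 0, 0],
  ],
  jaw=[-0.15, -0.15],
)

```text
clock: 17.1
tool_pos: [0.5389, 0.0803, 0.1325]
eef_rot: [0.069, 0.998, 0.001, -0.002]
contact_force: [-3.7, -3.1, -2.4]
opening: 0.579
```

```bash
cat >> h.py <<'E'
def torque():
    s=r.get_state();a=R.from_euler('z',p[2]).as_matrix();f=-(a.T@s["contact_force"]);t=F(s["tool_pos"])
    cpt=t[:2]+np.array([.009,-.0255]);phi=np.arctan2(cpt[1],-cpt[0]);rr=np.hypot(*cpt)
    # clockwise torque = drive
    T=-(cpt[0]*f[1]-cpt[1]*f[0])
    print('t',s["clock"],'push',f.round(1),'TCP',t,'phi',phi.round(3),'r',rr.round(4),'torque',T.round(3),'equiv grip N',(T/.108).round(2),'lever~',(phi+np.arcsin(.010/rr)).round(3))
E
python3 - <<'E'
from h import *
torque()
E
```

```text
t 17.1 push [3.2 3.6 2.4] TCP [-0.1028  0.0504  0.1325] phi 0.259 r 0.097 torque 0.416 equiv grip N 3.85 lever~ 0.363
```

Emit:
move_arm(
  turn=[
    [0, 0, 0],
    [0, 0, 0],
  ],
  dp=[
    [-0.06, 0.2, 0],
    [-0.06, 0.2, 0],
  ],
  jaw=[-0.15, -0.15],
)

```text
clock: 17.27
tool_pos: [0.5423, 0.0874, 0.1323]
eef_rot: [0.07, 0.998, 0.0, -0.003]
contact_force: [-5.6, -4.4, -1.8]
opening: 0.58
```

Run:
```python
from h import *
torque()
```

```text
t 17.2667 push [4.9 5.2 1.8] TCP [-0.1005  0.058   0.1323] phi 0.341 r 0.0971 torque 0.633 equiv grip N 5.86 lever~ 0.444
```

Emit:
move_arm(
  turn=[
    [0, 0, 0],
  ],
  dp=[
    [-0.07, 0.2, 0],
  ],
  jaw=[-0.15],
)

```text
clock: 17.35
tool_pos: [0.5448, 0.0919, 0.1322]
eef_rot: [0.07, 0.998, 0.0, -0.003]
contact_force: [-4.8, -4.0, -1.2]
opening: 0.573
```

Run:
```python
from h import *
torque()
```

```text
t 17.35 push [4.2 4.6 1.2] TCP [-0.0987  0.0628  0.1322] phi 0.394 r 0.0971 torque 0.57 equiv grip N 5.27 lever~ 0.497
```

Emit:
move_arm(
  turn=[
    [0, 0, 0],
    [0, 0, 0],
  ],
  dp=[
    [-0.08, 0.2, 0],
    [-0.09, 0.2, 0],
  ],
  jaw=[-0.15, -0.15],
)

```text
clock: 17.52
tool_pos: [0.5505, 0.1007, 0.1321]
eef_rot: [0.07, 0.998, -0.0, -0.003]
contact_force: [-4.8, -5.5, -3.0]
opening: 0.577
```

Run:
```python
from h import *
torque()
```

```text
t 17.5167 push [3.9 6.1 3. ] TCP [-0.0944  0.0723  0.1321] phi 0.501 r 0.0974 torque 0.704 equiv grip N 6.52 lever~ 0.604
```

Emit:
move_arm(
  turn=[
    [0, 0, 0],
    [0, 0, 0],
  ],
  dp=[
    [-0.1, 0.19, 0],
    [-0.1, 0.19, 0],
  ],
  jaw=[-0.15, -0.15],
)

```text
clock: 17.68
tool_pos: [0.5569, 0.1087, 0.1319]
eef_rot: [0.071, 0.997, -0.001, -0.003]
contact_force: [-4.0, -8.0, -2.1]
opening: 0.574
```

Run:
```python
from h import *
torque()
d=r.snapshot("wrist");cv2.imwrite("pics/w12.png",d["frame"])
d=r.snapshot("scene");a=d["frame"][170:310,200:400];cv2.imwrite('pics/c12.png',cv2.resize(a,None,fx=4,fy=4,interpolation=2))
torque()
```

```text
t 17.6833 push [2.8 8.5 2.1] TCP [-0.0892  0.0811  0.1319] phi 0.606 r 0.0976 torque 0.842 equiv grip N 7.8 lever~ 0.709
t 17.7833 push [2.8 7.4 3.5] TCP [-0.0887  0.0818  0.1319] phi 0.615 r 0.0976 torque 0.745 equiv grip N 6.9 lever~ 0.718
```

View pics/w12.png

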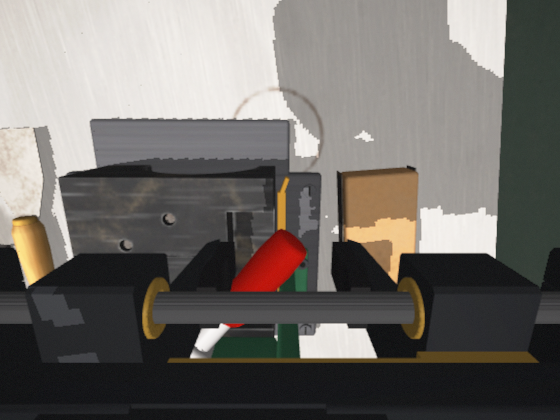

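View pics/c12.png

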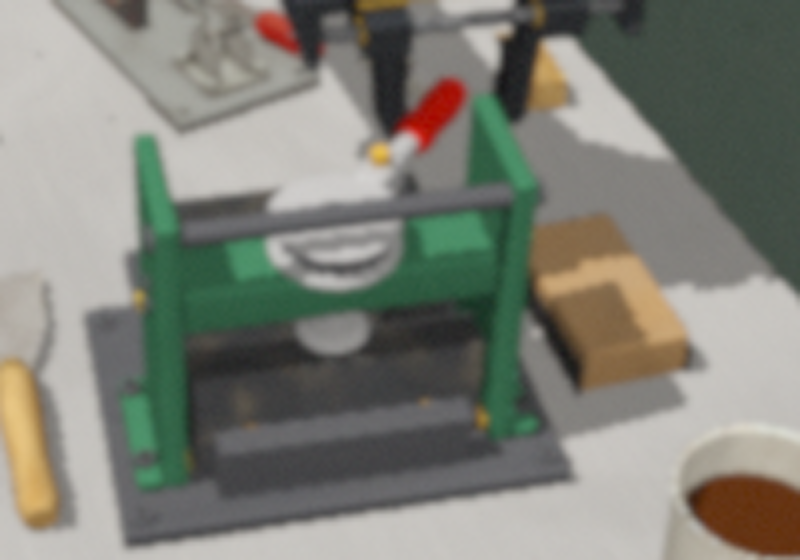

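About 7.5 N at lever 0.71 and still rising evenly. One more short stroke is needed, so I'll bring the lever back a few teeth and drive it slowly.

Run:
```python
from h import *
arc(.71,-.25,8,-.009,-.012,z=.132)
```

```text
t 17.78 TCPframe [-0.0887  0.0818  0.1319] axes in frame x [-1.    -0.007  0.004] z [-0.004 -0.002 -1.   ] q [ 0.33  1.07 -1.22  1.8   1.11  1.16  0.15] F_frame [-2.8 -7.4 -3.5]
1 th 0.59 P [-0.09   0.051  0.132] units [ 0.05 -1.24 -0.  ]
2 th 0.47 P [-0.096  0.039  0.132] units [ 0.27 -0.46  0.  ]
3 th 0.35 P [-0.101  0.027  0.132] units [ 0.21 -0.49  0.  ]
4 th 0.23 P [-0.105  0.014  0.132] units [ 0.15 -0.51  0.  ]
5 th 0.11 P [-0.107  0.001  0.132] units [ 0.09 -0.52  0.  ]
6 th -0.01 P [-0.108 -0.012  0.132] units [ 0.03 -0.53  0.  ]
7 th -0.13 P [-0.107 -0.026  0.132] units [-0.03 -0.53  0.  ]
8 th -0.25 P [-0.105 -0.039  0.132] units [-0.09 -0.52  0.  ]
```

Emit:
move_arm(
  turn=[
    [0, 0, 0],
    [0, 0, 0],
    [0, 0, 0],
    [0, 0, 0],
    [0, 0, 0],
    [0, 0, 0],
    [0, 0, 0],
    [0, 0, 0],
    [0, 0, 0],
  ],
  dp=[
    [0.05, -0.8, 0],
    [0.1, -0.7, 0],
    [0.21, -0.7, 0],
    [0.2, -0.52, 0],
    [0.09, -0.52, 0],
    [0.03, -0.53, 0],
    [-0.03, -0.53, 0],
    [-0.09, -0.52, 0],
    [0, 0, 0],
  ],
  jaw=[-0.15, -0.15, -0.15, -0.15, -0.15, -0.15, -0.15, -0.15, -0.15],
)

```text
clock: 18.53
tool_pos: [0.5287, -0.0076, 0.1329]
eef_rot: [0.072, 0.997, 0.002, 0.0]
contact_force: [-0.1, -0.1, -0.5]
opening: 0.574
```

Run:
```python
from h import *
torque();arc(-.25,.05,4,.013,.015,z=.131)
d=r.snapshot("wrist");cv2.imwrite("pics/w13.png",d["frame"])
```

```text
t 18.5333 push [0.1 0.1 0.5] TCP [-0.0999 -0.038   0.1329] phi -0.61 r 0.1109 torque 0.003 equiv grip N 0.03 lever~ -0.519
t 18.53 TCPframe [-0.0999 -0.038   0.1329] axes in frame x [-1.    -0.005  0.   ] z [-0.     0.004 -1.   ] q [ 0.57  1.04 -1.24  1.92  1.14  1.11  0.27] F_frame [-0.1 -0.1 -0.5]
1 th -0.17 P [-0.106 -0.005  0.131] units [0.25 1.31 0.08]
2 th -0.1 P [-0.107  0.003  0.131] units [0.04 0.34 0.  ]
3 th -0.03 P [-0.108  0.012  0.131] units [0.02 0.34 0.  ]
4 th 0.05 P [-0.108  0.02   0.131] units [-0.01  0.34  0.  ]
```

View pics/w13.png

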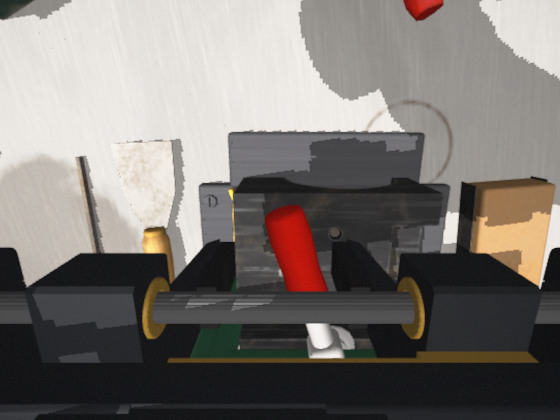

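Emit:
move_arm(
  turn=[
    [0, 0, 0],
    [0, 0, 0],
    [0, 0, 0],
    [0, 0, 0],
  ],
  dp=[
    [0.15, 0.7, 0],
    [0.15, 0.6, 0],
    [0.04, 0.3, 0],
    [0.02, 0.3, 0],
  ],
  jaw=[-0.15, -0.15, -0.15, -0.15],
)

```text
clock: 18.92
tool_pos: [0.524, 0.0407, 0.1321]
eef_rot: [0.07, 0.998, -0.001, -0.002]
contact_force: [-4.8, -8.4, 0.9]
opening: 0.576
```

Run:
```python
from h import *
torque()
```

```text
t 18.9167 push [ 3.5  9.  -0.9] TCP [-0.1116  0.0091  0.1321] phi -0.159 r 0.1039 torque 0.865 equiv grip N 8.01 lever~ -0.062
```

Emit:
move_arm(
  turn=[
    [0, 0, 0],
    [0, 0, 0],
  ],
  dp=[
    [0, 0.25, 0],
    [0, 0.2, 0],
  ],
  jaw=[-0.15, -0.15],
)

```text
clock: 19.08
tool_pos: [0.5246, 0.051, 0.1319]
eef_rot: [0.07, 0.998, -0.002, -0.003]
contact_force: [-6.6, -9.3, 0.4]
opening: 0.574
```

Run:
```python
from h import *
torque()
```

```text
t 19.0833 push [ 5.1 10.1 -0.4] TCP [-0.1126  0.0193  0.1319] phi -0.06 r 0.1038 torque 1.017 equiv grip N 9.42 lever~ 0.037
```

Emit:
move_arm(
  turn=[
    [0, 0, 0],
    [0, 0, 0],
  ],
  dp=[
    [-0.01, 0.12, 0],
    [0, 0.06, 0],
  ],
  jaw=[-0.15, -0.15],
)

```text
clock: 19.25
tool_pos: [0.525, 0.0551, 0.1318]
eef_rot: [0.07, 0.998, -0.003, -0.004]
contact_force: [-6.7, -10.1, 1.6]
opening: 0.574
```

Run:
```python
from h import *
torque()
```

```text
t 19.25 push [ 5.1 11.  -1.6] TCP [-0.1128  0.0234  0.1318] phi -0.02 r 0.1038 torque 1.128 equiv grip N 10.45 lever~ 0.076
```

The push on the grip is about 10.4 N, so I'll let go by centring the fingers clear of the grip and lifting straight up.

Emit:
move_arm(
  turn=[
    [0, 0, 0],
    [0, 0, 0],
    [0, 0, 0],
    [0, 0, 0],
  ],
  dp=[
    [0, -0.2, 0],
    [0, -0.2, 0],
    [0, -0.15, 0],
    [0, 0, 0],
  ],
  jaw=[-0.15, -0.15, -0.15, -0.15],
)

```text
clock: 19.58
tool_pos: [0.5265, 0.0451, 0.1333]
eef_rot: [0.07, 0.998, 0.003, -0.0]
contact_force: [-0.5, -1.2, -0.4]
opening: 0.575
```

Run:
```python
from h import *
torque()
d=r.snapshot("wrist");cv2.imwrite("pics/w14.png",d["frame"])
```

```text
t 19.5833 push [0.3 1.2 0.4] TCP [-0.1099  0.0137  0.1333] phi -0.116 r 0.1016 torque 0.119 equiv grip N 1.1 lever~ -0.018
```

View pics/w14.png

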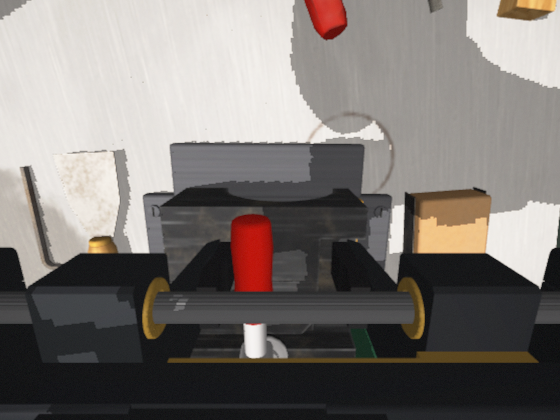

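The bar still lies close to the left finger (edge at about (232,250)), so I'll move 14 mm more to centre it before lifting.

Emit:
move_arm(
  turn=[
    [0, 0, 0],
    [0, 0, 0],
    [0, 0, 0],
  ],
  dp=[
    [0, -0.25, 0],
    [0, -0.25, 0],
    [0, 0, 0],
  ],
  jaw=[-0.15, -0.15, -0.15],
)

```text
clock: 19.88
tool_pos: [0.5242, 0.0311, 0.1329]
eef_rot: [0.071, 0.998, 0.002, -0.001]
contact_force: [-0.7, 0.9, 0.3]
opening: 0.575
```

Run:
```python
from h import *
torque()
d=r.snapshot("wrist");cv2.imwrite("pics/w15.png",d["frame"])
```

```text
t 19.8833 push [ 0.9 -0.8 -0.3] TCP [-0.11   -0.0004  0.1329] phi -0.251 r 0.1043 torque -0.105 equiv grip N -0.97 lever~ -0.155
```

View pics/w15.png

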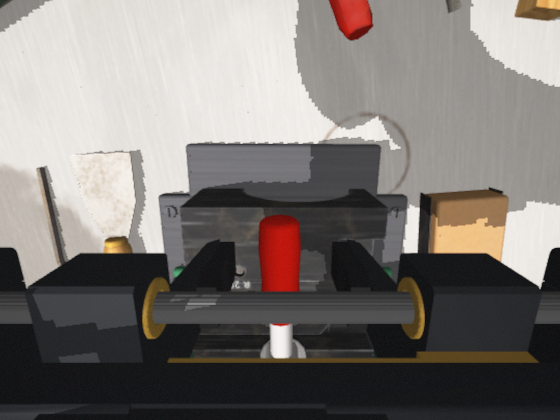

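The grip at (280,255) is now centred between the fingers with clear space on both sides. I'll lift straight up and away.

Emit:
move_arm(
  turn=[
    [0, 0, 0],
    [0, 0, 0],
    [0, 0, 0],
    [0, 0, 0],
    [0, 0, 0],
    [0, 0, 0],
    [0, 0, 0],
    [0, 0, 0],
    [0, 0, 0],
    [0, 0, 0],
  ],
  dp=[
    [0, 0, -0.4],
    [0, 0, -0.8],
    [0, 0, -0.9],
    [0, 0, -0.9],
    [0, 0, -0.9],
    [0.8, 0, -0.5],
    [1, 0, 0],
    [1, 0, 0],
    [0.6, 0, 0],
    [0, 0, 0],
  ],
  jaw=[-0.15, -0.15, -0.15, -0.15, -0.15, -0.15, -0.15, -0.15, -0.15, -0.15],
)

```text
clock: 20.77
tool_pos: [0.4374, 0.044, 0.2442]
eef_rot: [0.067, 0.998, 0.001, -0.001]
contact_force: [-1.1, -0.6, -0.3]
opening: 0.58
```

Run:
```python
from h import *
s=rep();d=r.snapshot("wrist");c=cam(d,s);cv2.imwrite("pics/w16.png",d["frame"])
d=r.snapshot("scene");a=d["frame"][90:310,180:400];cv2.imwrite('pics/c16.png',cv2.resize(a,None,fx=2.7,fy=2.7,interpolation=2))
```

```text
t 20.77 TCPframe [-0.1978 -0.0004  0.2442] axes in frame x [-1.    -0.013  0.002] z [-0.002  0.003 -1.   ] q [ 0.58  0.8  -1.4   2.06  0.9   1.12  0.19] F_frame [-1.  -0.7 -0.3]
```

View pics/w16.png

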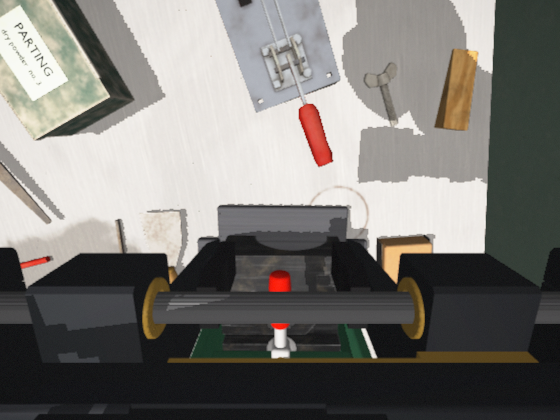

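View pics/c16.png

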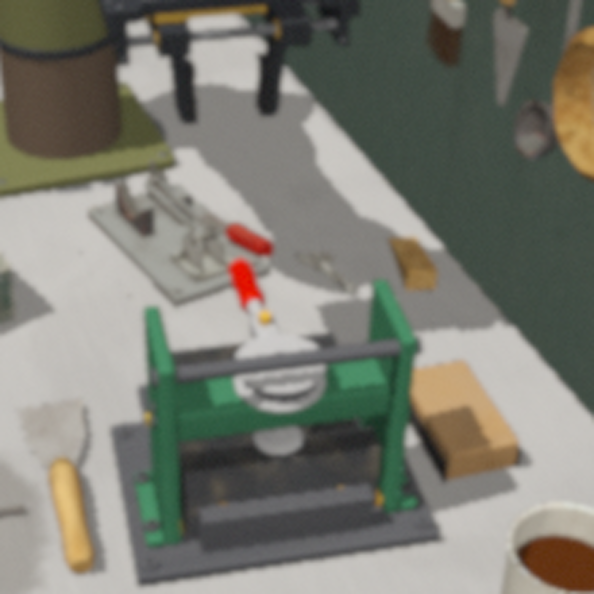

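Run:
```python
from h import *
s=rep();d=r.snapshot("wrist");c=cam(d,s)
for uv,z in [((235,238),.012),((337,237),.012),((230,253),.076),((219,208),.012),((347,207),.012)]: print(uv,F(onz(c,uv,z)))
a=cv2.imread('pics/w16.png')[190:290,190:380];cv2.imwrite('pics/w16c.png',cv2.resize(a,None,fx=4,fy=4,interpolation=2))
```

```text
t 20.87 TCPframe [-1.946e-01 -2.000e-04  2.439e-01] axes in frame x [-1.    -0.009  0.   ] z [-0.     0.004 -1.   ] q [ 0.58  0.8  -1.4   2.06  0.9   1.12  0.19] F_frame [0.5 0.2 0.1]
(235, 238) [-0.114  -0.0637  0.012 ]
(337, 237) [-0.1164  0.0724  0.012 ]
(230, 253) [-0.1212 -0.0595  0.076 ]
(219, 208) [-0.1555 -0.083   0.012 ]
(347, 207) [-0.158  0.083  0.012]
```

View pics/w16c.png

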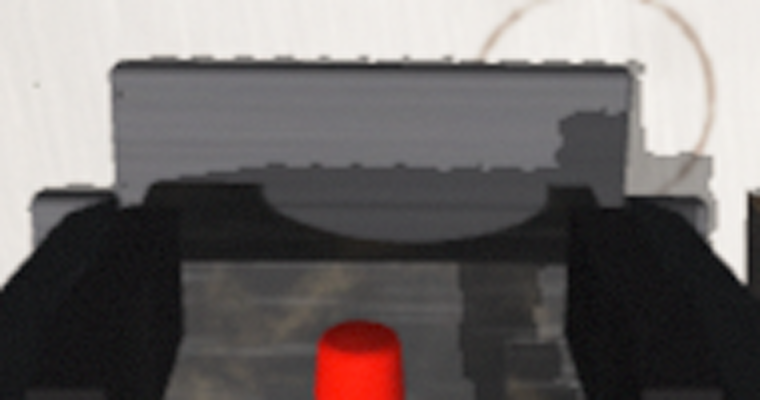

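The half's lower front edge lies about 40 mm behind the plate's front edge (crop rows 183 and 66), so it is at x about −0.12, still home. The arm is clear, so I'll hand in.

```bash
python3 -c "
from plant import r
print(r.finish_job())"
```

```text
the job is handed in; nothing more can be done
None
```

I pushed the half home, clamped it with the ratchet lever to about 10.4 N at the grip, and handed in at about 21 s of the 72 s. No verdict was reported.

- **Push home:** I pushed with shut fingers, the tool tilted back 24°. The push was 1.5–2.5 N while the half slid. It rose to about 18 N when it met the stops, well under the 45 N limit. A tilt of 35° put two joints on their limits, so I backed off.
- **Clamping:** Three full drive strokes and one short one brought the foot down. The push at the grip rose from 1–2 N to about 10.4 N. That figure is worked out from the wrist force, which scatters by about 0.7 N and dropped when the arm paused, so I mostly read it while moving. It also assumes where the finger pad touches the grip; the real value could be up to about 1 N higher. By the task's figures this is about 130–170 N on the foot; I could not measure that force directly.
- **Last checks:** The wrist picture puts the half's front edge at frame x about −0.119 ± 0.004 m (home is −0.122 m). That is too coarse to prove the 3 mm limit, but the firm stop on pushing home agrees with it. In the last pictures the arm was well clear of everything, and the sanding block and scraper looked unmoved. I did not measure them or check the hexagon key separately.

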